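# Rotate the adhesive stock in the workshop lane

### The job

Restock the adhesive lane first-in-first-out: before any blue-banded new carton goes in, bring the orange-banded old cartons forward so that they stand in one snug row against the red front stop, then load new cartons snugly behind them until the lane holds four. Lay every new carton left over on top of the reserve pile as a staggered second course, each one lengthwise with the row, squarely on it and centred over a joint between two base cartons. All cartons end upright, and the slates, mug, tape, varnish and brush must stay where they are.

Things in the scene. Friction and masses are not known exactly. Their poses are not given: they have to be found in the camera images.
- old1: old adhesive carton (ORANGE band): kraft cardboard block with a coloured band round its middle and a small white label on top; 76 mm long (its x axis), 52 mm wide (y), 56 mm high (z), 0.2 to 0.45 kg. Origin: centre of the underside. Starts upright in the lane, lengthwise, with gaps ahead of it. May be absent (None): two or three old ones are there.
- old2: old adhesive carton (ORANGE band): kraft cardboard block with a coloured band round its middle and a small white label on top; 76 mm long (its x axis), 52 mm wide (y), 56 mm high (z), 0.2 to 0.45 kg. Origin: centre of the underside. Starts upright in the lane, lengthwise, with gaps ahead of it. May be absent (None): two or three old ones are there.
- old3: old adhesive carton (ORANGE band): kraft cardboard block with a coloured band round its middle and a small white label on top; 76 mm long (its x axis), 52 mm wide (y), 56 mm high (z), 0.2 to 0.45 kg. Origin: centre of the underside. Starts upright in the lane, lengthwise, with gaps ahead of it. May be absent (None): two or three old ones are there.
- new1: newly delivered adhesive carton (BLUE band): kraft cardboard block with a coloured band round its middle and a small white label on top; 76 mm long (its x axis), 52 mm wide (y), 56 mm high (z), 0.2 to 0.45 kg. Origin: centre of the underside. Starts upright on the black rubber mat, turned a little. All four new ones are there.
- new2: newly delivered adhesive carton (BLUE band): kraft cardboard block with a coloured band round its middle and a small white label on top; 76 mm long (its x axis), 52 mm wide (y), 56 mm high (z), 0.2 to 0.45 kg. Origin: centre of the underside. Starts upright on the black rubber mat, turned a little. All four new ones are there.
- new3: newly delivered adhesive carton (BLUE band): kraft cardboard block with a coloured band round its middle and a small white label on top; 76 mm long (its x axis), 52 mm wide (y), 56 mm high (z), 0.2 to 0.45 kg. Origin: centre of the underside. Starts upright on the black rubber mat, turned a little. All four new ones are there.
- new4: newly delivered adhesive carton (BLUE band): kraft cardboard block with a coloured band round its middle and a small white label on top; 76 mm long (its x axis), 52 mm wide (y), 56 mm high (z), 0.2 to 0.45 kg. Origin: centre of the underside. Starts upright on the black rubber mat, turned a little. All four new ones are there.
- lane: fixed shelf lane: white board, floor 10 mm above the bench, between two aluminium rails (58 mm apart inside, 6 mm thick, tops 24 mm above the bench), red front stop (top 34 mm above the bench, 6 mm thick) at the end nearer the robot; open behind and above. Takes four cartons end to end. Origin at bench level under its middle; x runs from front to back. Place and turn vary.
- lane_front (a point): point on the lane floor (10 mm above the bench) at the inner face of the front stop, midway between the rails; axes as the lane: x towards the back. A carton touching the stop has its origin at x = 38 mm in this frame, the next ones at 114, 190 and 266 mm; the floor ends at 335 mm.
- pile: fixed reserve pile: pallet 336 x 80 x 12 mm with one course of four plain cartons (white tape stripe lengthwise, no coloured band), in a row along x with 6 mm gaps (82 mm pitch); tops 68 mm above the bench; steel side rails, 62 mm apart inside, 6 mm thick, top 80 mm above the bench. Origin at bench level under its middle, x along the row. Place and turn vary.
- joint1 (a point): point on top of the pile base (68 mm above the bench) midway over the nearest of its three joints between cartons; axes as the pile (x along the row). A second-course carton centred here bridges two base cartons by half a length each; neighbouring joints are 82 mm apart.
- joint2 (a point): point on top of the pile base (68 mm above the bench) midway over the middle of its three joints between cartons; axes as the pile (x along the row). A second-course carton centred here bridges two base cartons by half a length each; neighbouring joints are 82 mm apart.
- joint3 (a point): point on top of the pile base (68 mm above the bench) midway over the farthest of its three joints between cartons; axes as the pile (x along the row). A second-course carton centred here bridges two base cartons by half a length each; neighbouring joints are 82 mm apart.
- mat: black rubber mat, fixed, 350 x 170 x 3 mm, on which the new cartons are delivered; origin under its centre. Its place varies.
- slate1: bystander, not part of the job: light grey rough slate piece, a flat curved scale 155 x 50 x 7 mm lying on the bench. Origin: underside.
- slate2: bystander, not part of the job: darker grey slate piece, 155 x 50 x 7 mm, lying on the bench. Origin: underside.
- mug: bystander, not part of the job: blue ceramic mug with a handle, 76 mm across, 90 mm high. Origin: underside.
- tape: bystander, not part of the job: roll of yellow tape lying flat, 96 mm across, 24 mm high. Origin: underside.
- varnish: bystander, not part of the job: amber varnish bottle, 68 mm across, 160 mm high, standing. Origin: underside.
- brush: bystander, not part of the job: paint brush lying on the bench. Origin: underside.
Not all that is in view belongs to the job. What is shaped like the old2 but pink or turquoise is not meant.

How it is judged (in metres and radians):
On the way:
1. all old cartons stand in a snug row against the front stop, with no new carton in the lane yet (((x of old1 in the frame of lane_front between 0.03 and 0.048 m and y of old1 in the frame of lane_front between -0.012 and 0.012 m and z of old1 in the frame of lane_front below 0.01 m) or (x of old1 in the frame of lane_front between 0.106 and 0.129 m and y of old1 in the frame of lane_front between -0.012 and 0.012 m and z of old1 in the frame of lane_front below 0.01 m) or (x of old1 in the frame of lane_front between 0.182 and 0.21 m and y of old1 in the frame of lane_front between -0.012 and 0.012 m and z of old1 in the frame of lane_front below 0.01 m)) and ((x of old2 in the frame of lane_front between 0.03 and 0.048 m and y of old2 in the frame of lane_front between -0.012 and 0.012 m and z of old2 in the frame of lane_front below 0.01 m) or (x of old2 in the frame of lane_front between 0.106 and 0.129 m and y of old2 in the frame of lane_front between -0.012 and 0.012 m and z of old2 in the frame of lane_front below 0.01 m) or (x of old2 in the frame of lane_front between 0.182 and 0.21 m and y of old2 in the frame of lane_front between -0.012 and 0.012 m and z of old2 in the frame of lane_front below 0.01 m)) and ((x of old3 in the frame of lane_front between 0.03 and 0.048 m and y of old3 in the frame of lane_front between -0.012 and 0.012 m and z of old3 in the frame of lane_front below 0.01 m) or (x of old3 in the frame of lane_front between 0.106 and 0.129 m and y of old3 in the frame of lane_front between -0.012 and 0.012 m and z of old3 in the frame of lane_front below 0.01 m) or (x of old3 in the frame of lane_front between 0.182 and 0.21 m and y of old3 in the frame of lane_front between -0.012 and 0.012 m and z of old3 in the frame of lane_front below 0.01 m)) and ((x of old1 in the frame of lane_front between 0.03 and 0.048 m and y of old1 in the frame of lane_front between -0.012 and 0.012 m and z of old1 in the frame of lane_front below 0.01 m) or (x of old2 in the frame of lane_front between 0.03 and 0.048 m and y of old2 in the frame of lane_front between -0.012 and 0.012 m and z of old2 in the frame of lane_front below 0.01 m) or (x of old3 in the frame of lane_front between 0.03 and 0.048 m and y of old3 in the frame of lane_front between -0.012 and 0.012 m and z of old3 in the frame of lane_front below 0.01 m)) and ((x of old1 in the frame of lane_front between 0.106 and 0.129 m and y of old1 in the frame of lane_front between -0.012 and 0.012 m and z of old1 in the frame of lane_front below 0.01 m) or (x of old2 in the frame of lane_front between 0.106 and 0.129 m and y of old2 in the frame of lane_front between -0.012 and 0.012 m and z of old2 in the frame of lane_front below 0.01 m) or (x of old3 in the frame of lane_front between 0.106 and 0.129 m and y of old3 in the frame of lane_front between -0.012 and 0.012 m and z of old3 in the frame of lane_front below 0.01 m)) and (y of new1 in the frame of lane_front above 0.05 m or y of new1 in the frame of lane_front below -0.05 m or z of new1 in the frame of lane_front above 0.07 m or x of new1 in the frame of lane_front above 0.37 m) and (y of new2 in the frame of lane_front above 0.05 m or y of new2 in the frame of lane_front below -0.05 m or z of new2 in the frame of lane_front above 0.07 m or x of new2 in the frame of lane_front above 0.37 m) and (y of new3 in the frame of lane_front above 0.05 m or y of new3 in the frame of lane_front below -0.05 m or z of new3 in the frame of lane_front above 0.07 m or x of new3 in the frame of lane_front above 0.37 m) and (y of new4 in the frame of lane_front above 0.05 m or y of new4 in the frame of lane_front below -0.05 m or z of new4 in the frame of lane_front above 0.07 m or x of new4 in the frame of lane_front above 0.37 m)), for 0.2 s.
At the end, for the whole second after the job is handed in: Lane: old cartons in front (first within 10 mm of the stop, 5 mm more slack per further place), new ones behind, four in all, within 12 mm of the centre line. Other new ones on the pile, within 18 mm and 0.2 rad of a joint's centre and the row. All upright, at rest (((x of old1 in the frame of lane_front between 0.03 and 0.048 m and y of old1 in the frame of lane_front between -0.012 and 0.012 m and z of old1 in the frame of lane_front below 0.01 m) or (x of old1 in the frame of lane_front between 0.106 and 0.129 m and y of old1 in the frame of lane_front between -0.012 and 0.012 m and z of old1 in the frame of lane_front below 0.01 m) or (x of old1 in the frame of lane_front between 0.182 and 0.21 m and y of old1 in the frame of lane_front between -0.012 and 0.012 m and z of old1 in the frame of lane_front below 0.01 m)) and ((x of old2 in the frame of lane_front between 0.03 and 0.048 m and y of old2 in the frame of lane_front between -0.012 and 0.012 m and z of old2 in the frame of lane_front below 0.01 m) or (x of old2 in the frame of lane_front between 0.106 and 0.129 m and y of old2 in the frame of lane_front between -0.012 and 0.012 m and z of old2 in the frame of lane_front below 0.01 m) or (x of old2 in the frame of lane_front between 0.182 and 0.21 m and y of old2 in the frame of lane_front between -0.012 and 0.012 m and z of old2 in the frame of lane_front below 0.01 m)) and ((x of old3 in the frame of lane_front between 0.03 and 0.048 m and y of old3 in the frame of lane_front between -0.012 and 0.012 m and z of old3 in the frame of lane_front below 0.01 m) or (x of old3 in the frame of lane_front between 0.106 and 0.129 m and y of old3 in the frame of lane_front between -0.012 and 0.012 m and z of old3 in the frame of lane_front below 0.01 m) or (x of old3 in the frame of lane_front between 0.182 and 0.21 m and y of old3 in the frame of lane_front between -0.012 and 0.012 m and z of old3 in the frame of lane_front below 0.01 m)) and ((x of old1 in the frame of lane_front between 0.03 and 0.048 m and y of old1 in the frame of lane_front between -0.012 and 0.012 m and z of old1 in the frame of lane_front below 0.01 m) or (x of old2 in the frame of lane_front between 0.03 and 0.048 m and y of old2 in the frame of lane_front between -0.012 and 0.012 m and z of old2 in the frame of lane_front below 0.01 m) or (x of old3 in the frame of lane_front between 0.03 and 0.048 m and y of old3 in the frame of lane_front between -0.012 and 0.012 m and z of old3 in the frame of lane_front below 0.01 m)) and ((x of old1 in the frame of lane_front between 0.106 and 0.129 m and y of old1 in the frame of lane_front between -0.012 and 0.012 m and z of old1 in the frame of lane_front below 0.01 m) or (x of old2 in the frame of lane_front between 0.106 and 0.129 m and y of old2 in the frame of lane_front between -0.012 and 0.012 m and z of old2 in the frame of lane_front below 0.01 m) or (x of old3 in the frame of lane_front between 0.106 and 0.129 m and y of old3 in the frame of lane_front between -0.012 and 0.012 m and z of old3 in the frame of lane_front below 0.01 m)) and ((x of old1 in the frame of lane_front between 0.182 and 0.21 m and y of old1 in the frame of lane_front between -0.012 and 0.012 m and z of old1 in the frame of lane_front below 0.01 m) or (x of old2 in the frame of lane_front between 0.182 and 0.21 m and y of old2 in the frame of lane_front between -0.012 and 0.012 m and z of old2 in the frame of lane_front below 0.01 m) or (x of old3 in the frame of lane_front between 0.182 and 0.21 m and y of old3 in the frame of lane_front between -0.012 and 0.012 m and z of old3 in the frame of lane_front below 0.01 m) or (x of new1 in the frame of lane_front between 0.182 and 0.21 m and y of new1 in the frame of lane_front between -0.012 and 0.012 m and z of new1 in the frame of lane_front below 0.01 m) or (x of new2 in the frame of lane_front between 0.182 and 0.21 m and y of new2 in the frame of lane_front between -0.012 and 0.012 m and z of new2 in the frame of lane_front below 0.01 m) or (x of new3 in the frame of lane_front between 0.182 and 0.21 m and y of new3 in the frame of lane_front between -0.012 and 0.012 m and z of new3 in the frame of lane_front below 0.01 m) or (x of new4 in the frame of lane_front between 0.182 and 0.21 m and y of new4 in the frame of lane_front between -0.012 and 0.012 m and z of new4 in the frame of lane_front below 0.01 m)) and ((x of new1 in the frame of lane_front between 0.258 and 0.291 m and y of new1 in the frame of lane_front between -0.012 and 0.012 m and z of new1 in the frame of lane_front below 0.01 m) or (x of new2 in the frame of lane_front between 0.258 and 0.291 m and y of new2 in the frame of lane_front between -0.012 and 0.012 m and z of new2 in the frame of lane_front below 0.01 m) or (x of new3 in the frame of lane_front between 0.258 and 0.291 m and y of new3 in the frame of lane_front between -0.012 and 0.012 m and z of new3 in the frame of lane_front below 0.01 m) or (x of new4 in the frame of lane_front between 0.258 and 0.291 m and y of new4 in the frame of lane_front between -0.012 and 0.012 m and z of new4 in the frame of lane_front below 0.01 m)) and ((x of new1 in the frame of lane_front between 0.182 and 0.21 m and y of new1 in the frame of lane_front between -0.012 and 0.012 m and z of new1 in the frame of lane_front below 0.01 m) or (x of new1 in the frame of lane_front between 0.258 and 0.291 m and y of new1 in the frame of lane_front between -0.012 and 0.012 m and z of new1 in the frame of lane_front below 0.01 m) or (horizontal distance between new1 and joint1 below 0.018 m and z of new1 in the frame of joint1 between -0.006 and 0.01 m and angle between the x axis of new1 and the x axis of joint1, either way round below 0.2 rad) or (horizontal distance between new1 and joint2 below 0.018 m and z of new1 in the frame of joint2 between -0.006 and 0.01 m and angle between the x axis of new1 and the x axis of joint2, either way round below 0.2 rad) or (horizontal distance between new1 and joint3 below 0.018 m and z of new1 in the frame of joint3 between -0.006 and 0.01 m and angle between the x axis of new1 and the x axis of joint3, either way round below 0.2 rad)) and ((x of new2 in the frame of lane_front between 0.182 and 0.21 m and y of new2 in the frame of lane_front between -0.012 and 0.012 m and z of new2 in the frame of lane_front below 0.01 m) or (x of new2 in the frame of lane_front between 0.258 and 0.291 m and y of new2 in the frame of lane_front between -0.012 and 0.012 m and z of new2 in the frame of lane_front below 0.01 m) or (horizontal distance between new2 and joint1 below 0.018 m and z of new2 in the frame of joint1 between -0.006 and 0.01 m and angle between the x axis of new2 and the x axis of joint1, either way round below 0.2 rad) or (horizontal distance between new2 and joint2 below 0.018 m and z of new2 in the frame of joint2 between -0.006 and 0.01 m and angle between the x axis of new2 and the x axis of joint2, either way round below 0.2 rad) or (horizontal distance between new2 and joint3 below 0.018 m and z of new2 in the frame of joint3 between -0.006 and 0.01 m and angle between the x axis of new2 and the x axis of joint3, either way round below 0.2 rad)) and ((x of new3 in the frame of lane_front between 0.182 and 0.21 m and y of new3 in the frame of lane_front between -0.012 and 0.012 m and z of new3 in the frame of lane_front below 0.01 m) or (x of new3 in the frame of lane_front between 0.258 and 0.291 m and y of new3 in the frame of lane_front between -0.012 and 0.012 m and z of new3 in the frame of lane_front below 0.01 m) or (horizontal distance between new3 and joint1 below 0.018 m and z of new3 in the frame of joint1 between -0.006 and 0.01 m and angle between the x axis of new3 and the x axis of joint1, either way round below 0.2 rad) or (horizontal distance between new3 and joint2 below 0.018 m and z of new3 in the frame of joint2 between -0.006 and 0.01 m and angle between the x axis of new3 and the x axis of joint2, either way round below 0.2 rad) or (horizontal distance between new3 and joint3 below 0.018 m and z of new3 in the frame of joint3 between -0.006 and 0.01 m and angle between the x axis of new3 and the x axis of joint3, either way round below 0.2 rad)) and ((x of new4 in the frame of lane_front between 0.182 and 0.21 m and y of new4 in the frame of lane_front between -0.012 and 0.012 m and z of new4 in the frame of lane_front below 0.01 m) or (x of new4 in the frame of lane_front between 0.258 and 0.291 m and y of new4 in the frame of lane_front between -0.012 and 0.012 m and z of new4 in the frame of lane_front below 0.01 m) or (horizontal distance between new4 and joint1 below 0.018 m and z of new4 in the frame of joint1 between -0.006 and 0.01 m and angle between the x axis of new4 and the x axis of joint1, either way round below 0.2 rad) or (horizontal distance between new4 and joint2 below 0.018 m and z of new4 in the frame of joint2 between -0.006 and 0.01 m and angle between the x axis of new4 and the x axis of joint2, either way round below 0.2 rad) or (horizontal distance between new4 and joint3 below 0.018 m and z of new4 in the frame of joint3 between -0.006 and 0.01 m and angle between the x axis of new4 and the x axis of joint3, either way round below 0.2 rad)) and angle between each of old1, old2, old3, new1, new2, new3, new4's own z axis and vertical below 0.15 rad and linear speed of each of old1, old2, old3, new1, new2, new3, new4 below 0.02 m/s); the robot touches nothing.
It fails at once if a bystander (slate, mug, tape, varnish or brush) is displaced by more than 35 mm (distance of any of slate1, slate2, mug, tape, varnish, brush from where it was at the start of the episode above 0.035 m).
Of old1, old2, old3 only 2 to 3 are there at a start; the rules pass over those that are not, and their reading is None.
At some moment in a run one of new1, new2, new3, new4 may be knocked a few centimetres aside while the robot is not near it.
Once in a run the grip may slacken for a moment while it holds something.
It also fails if it takes over 208 s, if anything falls off the work surface, if the arm or the gripper's body presses on something with over 40 N, if the wrist force passes 120 N, or if a joint passes its speed limit or range.

### The arm

A 6-joint arm with a two-finger parallel gripper is mounted at the origin on the work surface. World frame = base frame: x ahead of the robot, y to its left, z up, the work surface at z = 0. Lengths are in m, angles in degrees, forces in N, time in s.
With the tool pointing down it reaches from about 0.4 to 0.825 m from the base axis. Payload 7 kg.
Tool frame: the origin (TCP) lies on the centre line of the jaws, within the pads' length; the fingertips stand 19 mm ahead of it and the grasp point (between the pads) is the TCP; z points along the fingers, y is the line along which they close (so a half turn about z gives the same grasp; the last joint's range is limited). The gripper opens to 88 mm and grips with 3 to 60 N. Pads are 19 mm wide; open, the fingers measure 130 mm over their backs; the gripper's body (78 mm by 193 mm) begins 47 mm behind the grasp point.
Start: joints at [85.606, 20.546, 0.682, 0, -70.136, -16.507], TCP at [0.241, 0.631, 0.222] pointing down, gripper open.
Joint ranges: [-176.03, 176.03], [-82.01, 121.73], [-58.28, 71.71], [-173.87, 95.51], [-174.79, -0.11], [-173.66, 173.66]. Speed limits (degrees/s): [136.94, 136.94, 172.46, 180, 180, 180].

### API

Orientations are given as [roll, pitch, yaw] about the fixed x, y, z axes, in that order (R = Rz(yaw) Ry(pitch) Rx(roll)).
In Python, from plant import get_state, capture, close_job gives the robot as it stands.
- The arm moves only by the tool apply_moves, never from a script. Its argument "targets" is a list of rows, each a list of 7 numbers: the opening, from 0 (shut) to 1 (fully open), then the shift along the tool's x, y, z normalised to -1 to 1, where 1 is 1000 mm, then the turn, a rotation vector about the tool's x, y, z normalised to -1 to 1, where 1 is 90 degrees. In form: [[claw, tx, ty, tz, ax, ay, az], ...]. A call has 1 to 20 rows; each row shifts and turns the commanded pose from where the row before left it, along the tool's axes as they then stand; what a row does not reach is not made up. A row lasts 1/12 s, in which the tool goes at most 41.7 mm and 7.16 degrees, less where a joint would pass 70% of its speed; a pose out of reach is approached as far as the arm can. A call with a number of a shift or a turn outside -1 to 1 is refused whole. A call with a gripper value outside its range is refused whole. The fingers move at their own pace and stop on an object; "newtons" is the grip in N (left out, the last holds). Time passes only in rows, so rows that do not move let the fingers close. It gives the time, the measured TCP pose, the force, the opening and the grip force at its end, in the units of the state.
- get_state(): the state, without advancing time (a new reading comes with each control period).
- capture(name): name is "scene" or "top" or "wrist"; returns a dict with "frame" (480x640x3 uint8, red, green, blue), "range_z" (480x640 float32, m along the optical axis (not along the pixel's ray), 0 where there is no reading), "camera_matrix" (3x3 intrinsics, pixels), "T" (4x4, takes a point from camera to world coordinates). Camera axes: x right, y down, z forward; pixel columns grow to the right and rows downward; lengths in m; the calibration is good to about 2 mm. The wrist camera is an equidistant fisheye: a pixel r from the principal point sees the ray r / f radians off the axis. A picture is of the moment at which its call begins.
- close_job(): hands the job in; it is judged then, once.
The state is a dict: "time_s": time; "joints": joint angles; "qd": joint speeds; "joint_torque": joint torques, N m; "tcp_pos": TCP position; "eef_rot": TCP orientation; "contact_force": force on the tool from outside, world axes, zero at the start; "moment": the same for the moment, N m; "gripper_width": finger opening in m; "gripper_force": force on a finger pad.
Only numpy, scipy, OpenCV 4.12 (cv2) and the standard library are available. Lean on these libraries where they do the work, as an engineer would, in place of code of your own. Each camera call takes 0.05 s, during which the arm holds its last target. There are 200 camera calls.

## Working session

There is one attempt and no reset: what is moved stays moved. The work goes in short steps, Python scripts to look and compute and a tool call to move; the robot and the scene stay as the last step left them, time stands still between calls to the robot, and variables do not carry over. Pictures are saved under pics/ and viewed, at most 14 in all, crops included, and the job is handed in when it is done.

Besides the shell and the picture viewer there is one more tool, called after "Emit:" as name([rows], argument=value, ...), one row to a line, values as JSON. apply_moves: Moves the arm, as the interface text tells. Scaled input: -1 to 1 covers 1000 mm each way for a shift and 90 degrees each way for a turn. Its arguments: {"type":"object","properties":{"targets":{"type":"array","items":{"type":"array","items":{"type":"number"}}},"newtons":{"type":"number"}},"required":["targets"]}

```bash
ls; mkdir -p pics; cat > h.py <<'E'
import numpy as np, cv2
from plant import get_state, capture, close_job
def save(n,im): cv2.imwrite('pics/'+n+'.png',im[:,:,::-1])
def cloud(c):
    K=c["camera_matrix"];z=c["range_z"];v,u=np.mgrid[:480,:640]
    P=np.stack([(u-K[0,2])/K[0,0]*z,(v-K[1,2])/K[1,1]*z,z,np.ones_like(z)],-1)
    W=P@c["T"].T; W=W[...,:3]; W[z<=0]=np.nan
    return W
E
python3 - <<'E'
from h import *
for n in ["top","scene"]:
    c=capture(n); save(n+'0',c["frame"]); print(n,c["camera_matrix"],c["T"].round(3))
    np.savez('pics/'+n+'0.npz',**c)
s=get_state(); print(s)
E
```

```text
pics
top [[578.39119623   0.         311.35929745]
 [  0.         578.39119623 252.97410695]
 [  0.           0.           1.        ]] [[-0.005 -0.997  0.083  0.368]
 [-1.     0.005 -0.006 -0.002]
 [ 0.005 -0.083 -0.997  1.669]
 [ 0.     0.     0.     1.   ]]
scene [[579.79614141   0.         318.12788647]
 [  0.         579.79614141 239.65683191]
 [  0.           0.           1.        ]] [[-0.714  0.447 -0.539  1.377]
 [ 0.7    0.447 -0.557  0.906]
 [-0.008 -0.775 -0.632  1.096]
 [ 0.     0.     0.     1.   ]]
{'time_s': 0.1, 'joints': array([ 8.56057246e+01,  2.05876681e+01,  6.39435030e-01, -1.75331513e-02,
       -7.01354234e+01, -1.65083229e+01]), 'qd': array([ 0.13558496, -0.08825004,  0.06363245,  0.13643225, -0.02852925,
       -0.00253719]), 'joint_torque': array([-1.26410407e-03, -5.84162486e+01,  2.93748969e+01,  7.01526403e+00,
        1.01389509e-02, -6.01356601e-05]), 'tcp_pos': array([0.24068026, 0.63016454, 0.22131634]), 'eef_rot': array([ 1.79915108e+02, -7.96979845e-03, -2.09085622e+01]), 'contact_force': array([ 2.45165104e-01, -2.45659491e-04, -7.09507915e-01]), 'moment': array([-0.05859457,  0.01392827, -0.00981645]), 'gripper_force': 0.0, 'gripper_width': 0.08769323701394893}
```

View pics/top0.png

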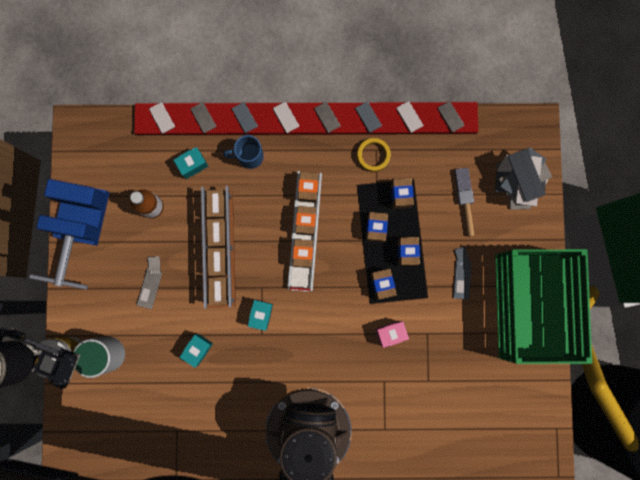

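View pics/scene0.png

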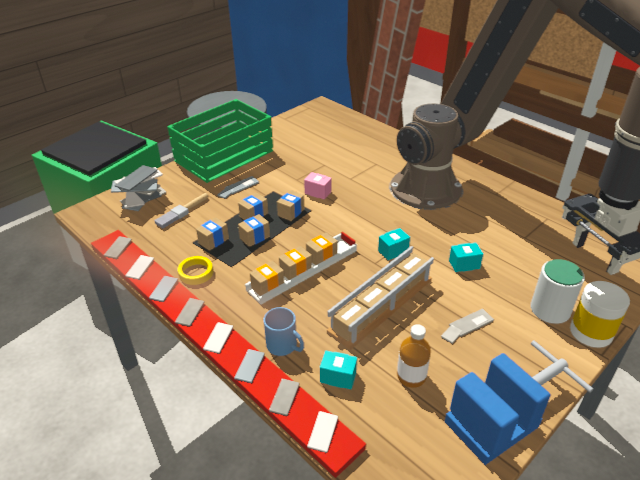

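The top view shows three orange cartons in the lane at about (308,186), (305,219) and (302,252), with the stop near (301,290). The four blue ones on the mat are at (402,192), (377,227), (409,251) and (384,284), and the pile is around (216,246). The scene view agrees. So one new carton goes in the lane and three go on the pile.

```bash
cat >> h.py <<'E'
def rect(p):
    (c,s,a)=cv2.minAreaRect((p*1000).astype(np.float32)); 
    if s[0]<s[1]: s=s[::-1]; a+=90
    a=(a+90)%180-90
    return np.round(c,1),np.round(s,1),round(a,1)
def cartons(c,zlo=0.045,zhi=0.2,area=60):
    W=cloud(c); hsv=cv2.cvtColor(c["frame"],cv2.COLOR_RGB2HSV); out=[]
    for n,lo,hi in [("old",(6,170,120),(16,255,255)),("new",(112,150,60),(125,255,255))]:
        m=(cv2.inRange(hsv,lo,hi)>0)&(W[...,2]>zlo)&(W[...,2]<zhi)&(W[...,0]>.3)&(W[...,0]<.95)&(abs(W[...,1])<.35)
        m=cv2.morphologyEx(m.astype(np.uint8),cv2.MORPH_CLOSE,np.ones((5,5)))
        k,L,st,ce=cv2.connectedComponentsWithStats(m)
        for i in range(1,k):
            if st[i,4]<area: continue
            u,v=ce[i].astype(int); zt=np.nanmedian(W[v-3:v+4,u-3:u+4,2])
            d=np.hypot(W[...,0]-W[v,u,0],W[...,1]-W[v,u,1])
            t=(abs(W[...,2]-zt)<.006)&(d<.052)
            # connected top
            kk,LL=cv2.connectedComponents(t.astype(np.uint8)); t=LL==LL[v,u]
            out.append((n,ce[i].round(0),round(float(zt),4),*rect(W[t][:,:2])))
    return out
E
python3 - <<'E'
from h import *
c=capture("top"); W=cloud(c)
for o in cartons(c): print(*o)
Z=W[...,2]; print("bench z",np.nanmedian(Z[320:360,440:490]), "mat", np.nanmedian(Z[295:300,372:420]))
def reg(u0,u1,v0,v1,zl,zh):
    s=W[v0:v1,u0:u1].reshape(-1,3); s=s[(s[:,2]>zl)&(s[:,2]<zh)]; return s
s=reg(275,335,160,305,.005,.03); print("lane",rect(s[:,:2]),len(s))
s=reg(190,245,170,320,.073,.09); print("pile rails",rect(s[:,:2]),len(s))
s=reg(190,245,170,320,.060,.09); print("pile all",rect(s[:,:2]),len(s))
s=reg(190,245,170,320,.060,.073); print("pile base",rect(s[:,:2]),len(s),np.median(s[:,2]))
hsv=cv2.cvtColor(c["frame"],cv2.COLOR_RGB2HSV)
m=((hsv[...,0]<4)|(hsv[...,0]>174))&(hsv[...,1]>150)&(W[...,0]>.45)&(W[...,0]<.7)&(abs(W[...,1])<.1)
print("stop",rect(W[m][:,:2]),m.sum(),np.median(W[m],0))
v,u=np.where(m);print(u.mean(),v.mean())
im=cv2.resize(c["frame"][160:310,180:440],None,fx=3,fy=3,interpolation=cv2.INTER_CUBIC); save("crop",im)
E
```

```text
old [308. 185.] 0.0675 [691.9  -2.8] [77.8 52.1] -4.4
old [305. 219.] 0.0673 [597.2   4.3] [76.6 52.6] -6.5
old [302. 252.] 0.0674 [503.2  12.8] [76.5 52.5] -5.1
new [403. 191.] 0.0609 [ 675.3 -270.9] [76.6 53.7] 3.7
new [377. 226.] 0.0611 [ 578.2 -196.7] [76.  53.1] -5.6
new [409. 250.] 0.0592 [ 507.8 -286.3] [75.9 54. ] 0.6
new [384. 284.] 0.0597 [ 416.3 -213.3] [75.8 53.5] 12.8
bench z 7.510562484180916e-05 mat 0.00461039127688645
lane (array([569. ,   8.3]), array([419.4, 172.4]), -0.3) 1865
pile rails (array([521.5, 252.8]), array([335.3,  76.1]), 1.9) 873
pile all (array([548.4, 255.6]), array([394.3, 101.9]), 6.9) 2817
pile base (array([548.7, 254.1]), array([394.9, 101.3]), 7.5) 1944 0.06789260315911638
stop (array([0., 0.]), array([0., 0.]), 0.0) 0 [nan nan nan]
nan nan
  return _methods._mean(a, axis=axis, dtype=dtype,
  ret = um.true_divide(
<stdin>:14: RuntimeWarning: Mean of empty slice.
  ret = ret.dtype.type(ret / rcount)
```

View pics/crop.png

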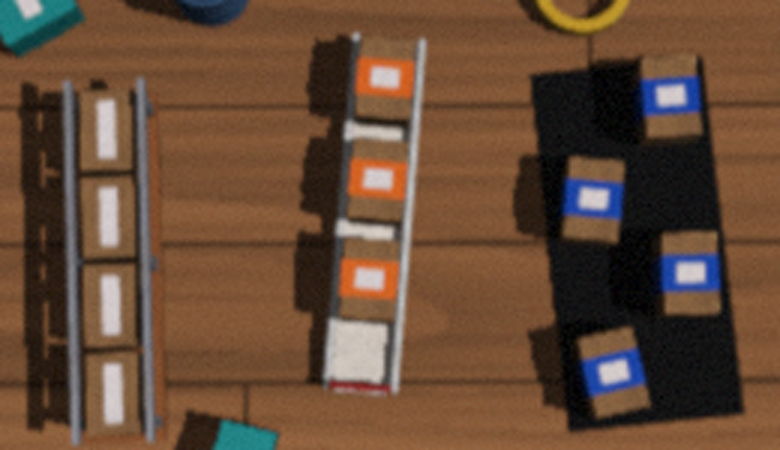

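The crop confirms it: the stop is at crop (360,388), with gaps ahead of each old carton, and the mat cartons' yaws match the measured rectangles. The measured sizes (76x52 mm) and heights (0.067 and 0.060 m) fit too. I'll move behind the last old carton with the gripper shut.

Emit:
apply_moves([
  [0, 0, 0, 0, 0, 0, -0.0447],
  [0, 0, 0, 0, 0, 0, -0.0447],
  [0, 0, 0, 0, 0, 0, -0.0447],
  [0, 0, 0, 0, 0, 0, -0.0447],
  [0, 0.024, 0.025, 0, 0, 0, 0],
  [0, 0.024, 0.025, 0, 0, 0, 0],
  [0, 0.024, 0.025, 0, 0, 0, 0],
  [0, 0.024, 0.025, 0, 0, 0, 0],
  [0, 0.024, 0.025, 0, 0, 0, 0],
  [0, 0.024, 0.025, 0, 0, 0, 0],
  [0, 0.024, 0.025, 0, 0, 0, 0],
  [0, 0.024, 0.025, 0, 0, 0, 0],
  [0, 0.024, 0.025, 0, 0, 0, 0],
  [0, 0.024, 0.025, 0, 0, 0, 0],
  [0, 0.024, 0.025, 0, 0, 0, 0],
  [0, 0.024, 0.025, 0, 0, 0, 0],
  [0, 0.024, 0.025, 0, 0, 0, 0],
  [0, 0.024, 0.025, 0, 0, 0, 0],
  [0, 0.024, 0.025, 0, 0, 0, 0],
  [0, 0.024, 0.025, 0, 0, 0, 0],
], newtons=40)

```text
time_s: 1.82
tcp_pos: [0.5907, 0.1982, 0.222]
eef_rot: [180.0, 0.0, -4.8]
contact_force: [0.0, 0.3, -0.0]
gripper_width: 0.0002
gripper_force: 0.0
```

```bash
cat >> h.py <<'E'
def go(x,y,z=None,yaw=None):
    "remaining shift in tool axes (m) and turn for a tool-down pose"
    s=get_state(); p=s["tcp_pos"]; a=s["eef_rot"][2]
    if yaw is None: yaw=a
    t=np.radians(yaw); d=np.array([x,y])-p[:2]
    print("tcp",p.round(4),"yaw",round(a,2),"tx %.4f ty %.4f tz %s az %.4f (turn first)"%(d@[np.cos(t),np.sin(t)],d@[np.sin(t),-np.cos(t)],None if z is None else round(p[2]-z,4),-((yaw-a))/90))
E
python3 - <<'E'
from h import *
go(.768,-.009,.05,-4.8)
d=np.load('pics/top0.npz');W=cloud(d);f=d["frame"].astype(int)
# rails/floor of the lane: bright grey pts
s=W[160:305,280:335].reshape(-1,3)
u=np.array([np.cos(np.radians(-4.8)),np.sin(np.radians(-4.8))]);n=np.array([-u[1],u[0]])
q=s[:,:2]-[.5972,.0043]; a,b=q@u,q@n
for lo in np.arange(-.16,.16,.04):
    k=(s[:,2]>.014)&(s[:,2]<.035)&(a>lo)&(a<lo+.04)&(abs(b)<.045)
    k2=k
    bl=b[k&(b>0.027)]; br=b[k&(b<-.027)]
    print(round(lo,2),len(bl),bl.mean().round(4) if len(bl) else 0,len(br),br.mean().round(4) if len(br) else 0)
hh=cv2.cvtColor(d["frame"],cv2.COLOR_RGB2HSV)[283:296,290:312]; 
red=((hh[...,0]<6)|(hh[...,0]>170))&(hh[...,1]>120); P=W[283:296,290:312][red]; print("red",len(P),np.nanmean(P,0),np.nanmin(P,0),np.nanmax(P,0))
# pile rails
s=W[170:320,190:245].reshape(-1,3);k=(s[:,2]>.073)&(s[:,2]<.09)&(s[:,0]<.72)
x,y=s[k,0],s[k,1]
for sgn in (1,-1):
    kk=sgn*(y-.2525-(x-.52)*np.tan(np.radians(1.9)))>.02; print("rail",kk.sum(),np.polyfit(x[kk]-.52,y[kk],1))
E
```

```text
tcp [0.5907 0.1982 0.222 ] yaw -4.81 tx 0.1941 ty 0.1917 tz 0.172 az -0.0001 (turn first)
-0.16 30 0.0332 30 -0.0309
-0.12 32 0.0329 30 -0.0307
-0.08 31 0.0329 29 -0.0311
-0.04 33 0.0324 31 -0.0308
0.0 33 0.0323 29 -0.0309
0.04 28 0.0322 30 -0.0311
0.08 31 0.0325 31 -0.0312
0.12 18 0.0322 19 -0.0313
red 34 [0.40367337 0.02239712 0.03395913] [ 0.39923764 -0.00409174  0.00717   ] [0.4077259  0.04987256 0.04294041]
rail 329 [0.03267075 0.28563184]
rail 325 [0.02945235 0.21929926]
```

Emit:
apply_moves([
  [0, 0.0243, 0.024, 0, 0, 0, 0],
  [0, 0.0243, 0.024, 0, 0, 0, 0],
  [0, 0.0243, 0.024, 0, 0, 0, 0],
  [0, 0.0243, 0.024, 0, 0, 0, 0],
  [0, 0.0243, 0.024, 0, 0, 0, 0],
  [0, 0.0243, 0.024, 0, 0, 0, 0],
  [0, 0.0243, 0.024, 0, 0, 0, 0],
  [0, 0.0243, 0.024, 0, 0, 0, 0],
  [0, 0, 0, 0.034, 0, 0, 0],
  [0, 0, 0, 0.034, 0, 0, 0],
  [0, 0, 0, 0.034, 0, 0, 0],
  [0, 0, 0, 0.034, 0, 0, 0],
  [0, 0, 0, 0.034, 0, 0, 0],
  [0, -0.005, 0, 0, 0, 0, 0],
  [0, -0.005, 0, 0, 0, 0, 0],
  [0, 0, 0, 0, 0, 0, 0],
])

```text
time_s: 3.15
tcp_pos: [0.7577, -0.0069, 0.054]
eef_rot: [180.0, -0.1, -4.8]
contact_force: [0.9, -0.1, 0.9]
gripper_width: 0.0002
gripper_force: 0.0
```

```bash
python3 - <<'E'
from h import *
go(.645,.0012,.05,-4.8)
c=capture("scene"); save("behind",cv2.resize(c["frame"][180:330,220:420],None,fx=3,fy=3))
E
```

```text
tcp [ 0.7577 -0.0069  0.054 ] yaw -4.78 tx -0.1130 ty 0.0014 tz 0.004 az 0.0003 (turn first)
```

View pics/behind.png

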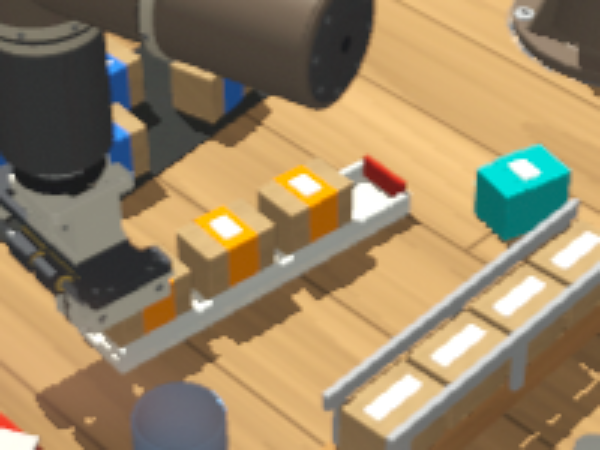

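The shut gripper sits low behind the last orange carton at crop (140,320), and the lane is clear up to the red stop at (385,175). Next I push.

Emit:
apply_moves([
  [0, -0.007, 0, 0, 0, 0, 0],
  [0, -0.007, 0, 0, 0, 0, 0],
  [0, -0.007, 0, 0, 0, 0, 0],
  [0, -0.007, 0, 0, 0, 0, 0],
  [0, -0.007, 0, 0, 0, 0, 0],
  [0, -0.007, 0, 0, 0, 0, 0],
  [0, -0.007, 0, 0, 0, 0, 0],
  [0, -0.007, 0, 0, 0, 0, 0],
  [0, -0.007, 0, 0, 0, 0, 0],
  [0, -0.007, 0, 0, 0, 0, 0],
  [0, -0.007, 0, 0, 0, 0, 0],
  [0, -0.007, 0, 0, 0, 0, 0],
  [0, -0.007, 0, 0, 0, 0, 0],
  [0, -0.005, 0, 0, 0, 0, 0],
  [0, 0, 0, 0, 0, 0, 0],
])

```text
time_s: 4.45
tcp_pos: [0.6618, 0.0013, 0.053]
eef_rot: [-180.0, -0.1, -4.8]
contact_force: [3.4, -0.0, 2.0]
gripper_width: 0.0005
gripper_force: 1.6
```

Emit:
apply_moves([
  [0, -0.004, 0, 0, 0, 0, 0],
  [0, -0.003, 0, 0, 0, 0, 0],
  [0, 0, 0, 0, 0, 0, 0],
])

```text
time_s: 4.7
tcp_pos: [0.6557, 0.0019, 0.0528]
eef_rot: [-180.0, -0.1, -4.8]
contact_force: [5.7, 0.1, 3.0]
gripper_width: 0.0005
gripper_force: 2.4
```

```bash
python3 - <<'E'
from h import *
go(.645,.0012,.05,-4.8)
for o in cartons(capture("top")): print(*o)
E
```

```text
tcp [0.6557 0.0019 0.0528] yaw -4.78 tx -0.0106 ty 0.0016 tz 0.0028 az 0.0002 (turn first)
old [305. 215.] 0.0673 [596.9   5.1] [76.5 52.6] -4.4
old [303. 242.] 0.0676 [534.   9.] [102.4  53.3] -5.9
old [301. 269.] 0.068 [nan nan] [0. 0.] 0.0
new [401. 192.] 0.0599 [ 675.  -270.5] [75.7 53.6] 4.3
new [377. 226.] 0.061 [ 577.7 -196.9] [76.6 52.8] -5.7
new [409. 250.] 0.0602 [ 508.6 -286.2] [74. 54.] -0.4
new [384. 284.] 0.0598 [ 416.4 -213.8] [75.7 53.7] 13.1
```

Emit:
apply_moves([
  [0, -0.002, 0, 0, 0, 0, 0],
  [0, 0, 0, 0, 0, 0, 0],
])

```text
time_s: 4.92
tcp_pos: [0.654, 0.002, 0.0527]
eef_rot: [-180.0, -0.1, -4.8]
contact_force: [5.8, -0.3, 4.2]
gripper_width: 0.0004
gripper_force: 2.8
```

Emit:
apply_moves([
  [0, -0.002, 0, 0, 0, 0, 0],
  [0, 0, 0, 0, 0, 0, 0],
])

```text
time_s: 5.08
tcp_pos: [0.652, 0.0021, 0.0527]
eef_rot: [-180.0, -0.1, -4.8]
contact_force: [6.3, 0.5, 3.5]
gripper_width: 0.0009
gripper_force: 2.9
```

Emit:
apply_moves([
  [0, -0.002, 0, 0, 0, 0, 0],
  [0, 0, 0, 0, 0, 0, 0],
])

```text
time_s: 5.25
tcp_pos: [0.65, 0.0023, 0.0527]
eef_rot: [-180.0, -0.1, -4.8]
contact_force: [6.9, -0.9, 3.2]
gripper_width: 0.0006
gripper_force: 2.9
```

Emit:
apply_moves([
  [0, -0.002, 0, 0, 0, 0, 0],
  [0, 0, 0, 0, 0, 0, 0],
])

```text
time_s: 5.42
tcp_pos: [0.648, 0.0024, 0.0526]
eef_rot: [-180.0, -0.1, -4.8]
contact_force: [6.0, -0.2, 3.5]
gripper_width: 0.0007
gripper_force: 2.9
```

```bash
python3 - <<'E'
from h import *
c=capture("top")
for o in cartons(c)[:3]: print(*o)
save("row",cv2.resize(c["frame"][190:310,250:350],None,fx=5,fy=5))
E
```

```text
old [305. 217.] 0.0668 [590.2   5.4] [79.4 52.5] -3.7
old [303. 245.] 0.0677 [525.7   9.7] [102.5  52.7] -5.7
old [301. 271.] 0.0675 [457.   16.9] [89.1 52.8] -6.0
```

View pics/row.png

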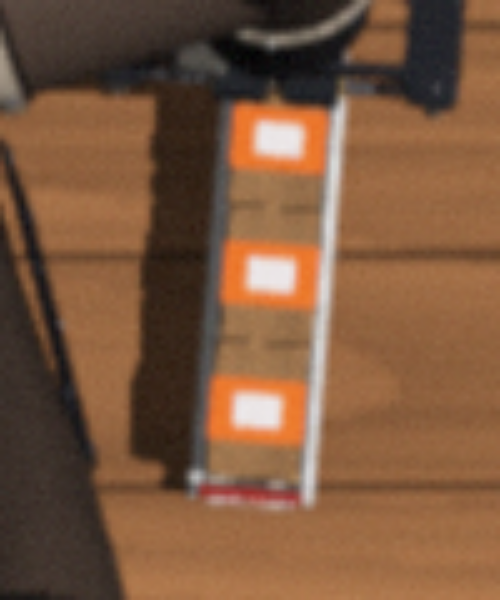

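The three orange cartons stand joined. Only a dark sliver is left before the red stop at crop (250,480), so I continue in small steps until the force rises.

Emit:
apply_moves([
  [0, -0.002, 0, 0, 0, 0, 0],
  [0, 0, 0, 0, 0, 0, 0],
])

```text
time_s: 5.63
tcp_pos: [0.646, 0.0026, 0.0526]
eef_rot: [-180.0, -0.1, -4.8]
contact_force: [6.7, -0.4, 3.0]
gripper_width: 0.0006
gripper_force: 3.0
```

Emit:
apply_moves([
  [0, -0.001, 0, 0, 0, 0, 0],
  [0, 0, 0, 0, 0, 0, 0],
])

```text
time_s: 5.8
tcp_pos: [0.6452, 0.0027, 0.0527]
eef_rot: [-180.0, -0.1, -4.8]
contact_force: [5.8, 0.7, 3.0]
gripper_width: 0.0
gripper_force: 3.1
```

Emit:
apply_moves([
  [0, -0.001, 0, 0, 0, 0, 0],
  [0, 0, 0, 0, 0, 0, 0],
])

```text
time_s: 5.97
tcp_pos: [0.6442, 0.0028, 0.0527]
eef_rot: [-180.0, -0.1, -4.8]
contact_force: [6.7, -0.5, 4.2]
gripper_width: 0.0004
gripper_force: 3.1
```

Emit:
apply_moves([
  [0, -0.001, 0, 0, 0, 0, 0],
  [0, -0.0005, 0, 0, 0, 0, 0],
])

```text
time_s: 6.13
tcp_pos: [0.6432, 0.0029, 0.0527]
eef_rot: [-180.0, -0.2, -4.8]
contact_force: [8.6, -1.5, 0.9]
gripper_width: 0.0007
gripper_force: 4.6
```

Emit:
apply_moves([
  [0, -0.001, 0, 0, 0, 0, 0],
  [0, -0.0005, 0, 0, 0, 0, 0],
])

```text
time_s: 6.3
tcp_pos: [0.6431, 0.003, 0.0529]
eef_rot: [-180.0, -0.3, -4.8]
contact_force: [13.7, -2.6, -1.5]
gripper_width: 0.0004
gripper_force: 6.6
```

Emit:
apply_moves([
  [0, -0.001, 0, 0, 0, 0, 0],
  [0, 0, 0, 0, 0, 0, 0],
])

```text
time_s: 6.47
tcp_pos: [0.6431, 0.0032, 0.0533]
eef_rot: [-179.9, -0.4, -4.7]
contact_force: [14.6, -4.3, -2.1]
gripper_width: 0.0006
gripper_force: 7.3
```

The force rose from about 6 to 14 N with the position stalled, so the row is against the stop. I back off, rise and head over the first new carton.

Emit:
apply_moves([
  [0, 0.008, 0, 0, 0, 0, 0],
  [0, 0.01, 0, 0, 0, 0, 0],
  [0, 0, 0, -0.03, 0, 0, 0],
  [0, 0, 0, -0.03, 0, 0, 0],
  [0, 0, 0, -0.03, 0, 0, 0],
  [0, 0, 0, -0.03, 0, 0, 0],
  [0, 0, 0, -0.03, 0, 0, 0],
  [0.9, -0.009, 0.029, 0, 0, 0, 0],
  [0.9, -0.009, 0.029, 0, 0, 0, 0],
  [0.9, -0.009, 0.029, 0, 0, 0, 0],
  [0.9, -0.009, 0.029, 0, 0, 0, 0],
  [0.9, -0.009, 0.029, 0, 0, 0, 0],
  [0.9, -0.009, 0.029, 0, 0, 0, 0],
  [0.9, -0.009, 0.029, 0, 0, 0, 0],
  [0.9, 0, 0, 0, 0, 0, 0],
])

```text
time_s: 7.72
tcp_pos: [0.5738, -0.1991, 0.201]
eef_rot: [-180.0, 0.3, -5.0]
contact_force: [-1.0, 1.2, -0.2]
gripper_width: 0.0481
gripper_force: 0.0
```

```bash
cat >> h.py <<'E'
def wcloud(c):
    K=c["camera_matrix"];z=c["range_z"];v,u=np.mgrid[:480,:640]
    a,b=(u-K[0,2])/K[0,0],(v-K[1,2])/K[1,1]; r=np.hypot(a,b)+1e-9; k=np.tan(np.minimum(r,1.4))/r
    P=np.stack([a*k*z,b*k*z,z,np.ones_like(z)],-1)@c["T"].T; P=P[...,:3]; P[(z<=0)|(r>1.35)]=np.nan
    return P
E
python3 - <<'E'
from h import *
c=capture("top")
for o in cartons(c): print(*o)
w=capture("wrist"); save("wrist",w["frame"]); print(w["camera_matrix"].round(1).tolist(),w["T"].round(3).tolist())
import h; h.cloud=wcloud
for o in cartons(w): print("w",*o)
go(.578,-.197,.045,-5.7)
E
```

```text
new [407. 250.] 0.0608 [ 508.6 -285.8] [73.8 54.1] -0.2
new [382. 285.] 0.0604 [825.9  45.2] [2767.6 2044.9] 82.5
[[371.6, 0.0, 320.2], [0.0, 371.6, 235.6], [0.0, 0.0, 1.0]] [[-0.088, -0.963, -0.254, 0.642], [-0.996, 0.085, 0.023, -0.203], [-0.001, 0.255, -0.967, 0.362], [0.0, 0.0, 0.0, 1.0]]
w old [108. 216.] 0.0661 [593.3   4.8] [77.2 54.8] -4.9
tcp [ 0.5757 -0.1965  0.2011] yaw -4.96 tx 0.0024 ty 0.0003 tz 0.1561 az 0.0082 (turn first)
```

View pics/wrist.png

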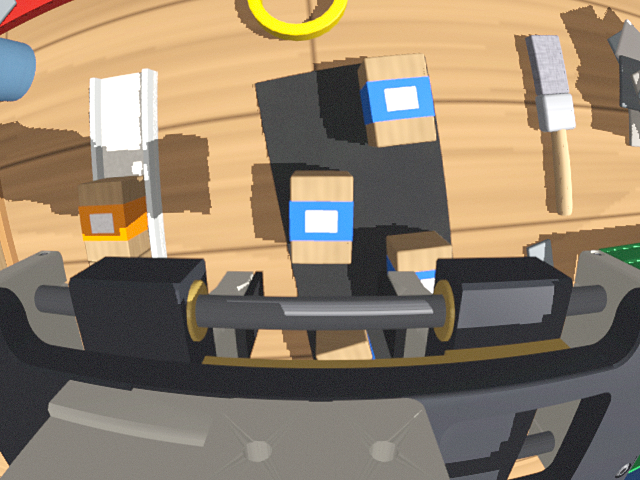

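The wrist view shows the target blue carton at (321,217), just ahead of the jaws, with the row at (108,216). My blue mask missed it because its hue is lower here, so I'll widen the mask and re-measure.

```bash
sed -i 's/(112,150,60)/(100,150,60)/' h.py; cat >> h.py <<'E'
def wrist():
    global cloud
    cl=cloud; cloud=wcloud
    for o in cartons(capture("wrist"),area=150): print("w",*o)
    cloud=cl
E
python3 - <<'E'
from h import *
wrist(); go(.578,-.197,.045,-5.7)
E
```

```text
w old [109. 217.] 0.0661 [594.8   4.6] [74.3 54.8] -4.7
w new [399. 100.] 0.0591 [ 671.9 -271.9] [76.7 53.8] 3.6
w new [322. 221.] 0.0588 [ 574.3 -197.7] [76.5 52.8] -5.6
tcp [ 0.5763 -0.1958  0.2012] yaw -4.89 tx 0.0018 ty 0.0011 tz 0.1562 az 0.0090 (turn first)
```

Emit:
apply_moves([
  [0.9, 0, 0.001, 0.026, 0, 0, 0.009],
  [0.9, 0, 0, 0.026, 0, 0, 0],
  [0.9, 0, 0, 0.026, 0, 0, 0],
  [0.9, 0, 0, 0.026, 0, 0, 0],
  [0.9, 0, 0, 0.026, 0, 0, 0],
  [0.9, 0, 0, 0.026, 0, 0, 0],
  [0.9, 0, 0, 0, 0, 0, 0],
  [0, 0, 0, 0, 0, 0, 0],
  [0, 0, 0, 0, 0, 0, 0],
  [0, 0, 0, 0, 0, 0, 0],
  [0, 0, 0, 0, 0, 0, 0],
  [0, 0, 0, 0, 0, 0, 0],
  [0, 0, 0, 0, 0, 0, 0],
], newtons=40)

```text
time_s: 8.95
tcp_pos: [0.578, -0.1967, 0.0477]
eef_rot: [180.0, -0.1, -5.6]
contact_force: [-0.5, 0.6, 6.3]
gripper_width: 0.0518
gripper_force: 40.0
```

Emit:
apply_moves([
  [0, 0, 0, -0.015, 0, 0, 0],
  [0, 0, 0, -0.025, 0, 0, 0],
  [0, 0, 0, -0.03, 0, 0, 0],
  [0, 0, 0, -0.03, 0, 0, 0],
  [0, 0, 0, -0.025, 0, 0, -0.0078],
  [0, 0.0107, -0.0253, 0, 0, 0, 0],
  [0, 0.0107, -0.0253, 0, 0, 0, 0],
  [0, 0.0107, -0.0253, 0, 0, 0, 0],
  [0, 0.0107, -0.0253, 0, 0, 0, 0],
  [0, 0.0107, -0.0253, 0, 0, 0, 0],
  [0, 0.0107, -0.0253, 0, 0, 0, 0],
  [0, 0.0107, -0.0253, 0, 0, 0, 0],
  [0, 0.0107, -0.0253, 0, 0, 0, 0],
  [0, 0, 0, 0, 0, 0, 0],
  [0, 0, 0, 0, 0, 0, 0],
])

```text
time_s: 10.2
tcp_pos: [0.6796, -0.0008, 0.1703]
eef_rot: [-180.0, 0.1, -4.8]
contact_force: [0.1, -1.0, -2.9]
gripper_width: 0.0515
gripper_force: 40.0
```

```bash
python3 - <<'E'
from h import *
go(.681,-.002,.056,-4.9); wrist(); print(get_state()["gripper_width"])
c=capture("wrist"); save("w2",c["frame"])
E
```

```text
tcp [ 0.6796 -0.0008  0.1703] yaw -4.82 tx 0.0015 ty 0.0011 tz 0.1143 az 0.0009 (turn first)
w new [584. 217.] 0.0498 [ 678.  -248.8] [83.  33.8] -22.1
w new [320. 278.] 0.181 [696.7  -1.9] [83.2 35.8] 85.1
w new [319. 332.] 0.1815 [653.7   1.5] [52.7 18. ] 85.2
0.051275041599754406
```

View pics/w2.png

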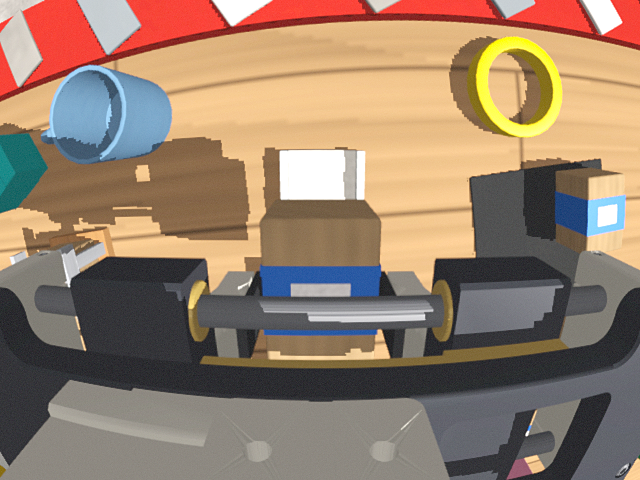

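The carton is held square at (320,280), with the lane's free rear end straight beyond it at (320,175). Lowering it now.

Emit:
apply_moves([
  [0, 0.0015, 0.001, 0.025, 0, 0, 0],
  [0, 0, 0, 0.03, 0, 0, 0],
  [0, 0, 0, 0.03, 0, 0, 0],
  [0, 0, 0, 0.015, 0, 0, 0],
  [0, 0, 0, 0.007, 0, 0, 0],
  [0, 0, 0, 0.006, 0, 0, 0],
  [0, 0, 0, 0, 0, 0, 0],
])

```text
time_s: 10.88
tcp_pos: [0.6809, -0.004, 0.0579]
eef_rot: [180.0, 0.0, -5.0]
contact_force: [-0.1, 0.6, -3.0]
gripper_width: 0.0517
gripper_force: 40.0
```

Emit:
apply_moves([
  [0, -0.003, 0, 0, 0, 0, 0],
  [0, -0.003, 0, 0, 0, 0, 0],
  [0, 0, 0, 0, 0, 0, 0],
])

```text
time_s: 11.13
tcp_pos: [0.6752, -0.0027, 0.0596]
eef_rot: [-180.0, -0.1, -4.9]
contact_force: [0.6, 0.6, -2.2]
gripper_width: 0.0514
gripper_force: 40.0
```

Emit:
apply_moves([
  [0, 0, 0, 0.0025, 0, 0, 0],
  [0, 0, 0, 0.0015, 0, 0, 0],
  [0, 0, 0, 0, 0, 0, 0],
])

```text
time_s: 11.38
tcp_pos: [0.6755, -0.0027, 0.0548]
eef_rot: [-180.0, -0.1, -4.9]
contact_force: [-1.3, 0.4, 2.2]
gripper_width: 0.0514
gripper_force: 40.0
```

Emit:
apply_moves([
  [0, -0.002, 0, 0, 0, 0, 0],
  [0, -0.001, 0, 0, 0, 0, 0],
  [0, 0, 0, 0, 0, 0, 0],
])

```text
time_s: 11.63
tcp_pos: [0.6728, -0.0025, 0.0548]
eef_rot: [-180.0, -0.1, -4.9]
contact_force: [1.5, 0.7, 2.0]
gripper_width: 0.0518
gripper_force: 40.0
```

Emit:
apply_moves([
  [0, -0.0015, 0, 0, 0, 0, 0],
  [0, 0, 0, 0, 0, 0, 0],
])

```text
time_s: 11.8
tcp_pos: [0.6724, -0.0023, 0.0548]
eef_rot: [-180.0, -0.2, -4.9]
contact_force: [5.0, -0.8, -0.6]
gripper_width: 0.0513
gripper_force: 40.0
```

Emit:
apply_moves([
  [0, -0.0015, 0, 0, 0, 0, 0],
  [0, 0, 0, 0, 0, 0, 0],
])

```text
time_s: 11.97
tcp_pos: [0.6722, -0.0022, 0.0551]
eef_rot: [-180.0, -0.3, -4.9]
contact_force: [10.0, -1.8, -3.8]
gripper_width: 0.0512
gripper_force: 40.0
```

```bash
python3 - <<'E'
from h import *
wrist()
for o in cartons(capture("top")): print(*o)
E
```

```text
w new [320. 278.] 0.0658 [689.6  -3.2] [83.  35.7] 85.1
w new [320. 332.] 0.0668 [6.462e+02 2.000e-01] [52.7 17.8] 85.4
old [305. 219.] 0.0678 [596.1   5.9] [102.   52.4] -5.7
old [303. 246.] 0.0673 [519.9  10.2] [102.4  52.6] -5.5
old [301. 273.] 0.0658 [451.4  17.3] [88.8 53.1] -6.0
new [403. 191.] 0.0596 [ 674.7 -270.9] [76.6 53.4] 3.7
new [409. 250.] 0.0599 [ 508.6 -286. ] [73.8 53.5] -0.1
new [384. 284.] 0.0601 [ 416.3 -213.4] [75.7 53.5] 12.6
```

Emit:
apply_moves([
  [0, 0.002, 0, 0, 0, 0, 0],
  [0.9, 0, 0, 0, 0, 0, 0],
  [0.9, 0, 0, 0, 0, 0, 0],
  [0.9, 0, 0, 0, 0, 0, 0],
  [0.9, 0, 0, 0, 0, 0, 0],
  [0.9, 0, 0, -0.02, 0, 0, 0],
  [0.9, 0, 0, -0.03, 0, 0, 0],
  [0.9, 0, 0, -0.03, 0, 0, 0],
  [0.9, 0, 0, -0.03, 0, 0, 0],
  [0.9, 0, 0, -0.03, 0, 0, -0.0478],
  [0.9, 0, 0, 0, 0, 0, -0.0478],
  [0.9, -0.0019, 0.0336, 0, 0, 0, 0],
  [0.9, -0.0019, 0.0336, 0, 0, 0, 0],
  [0.9, -0.0019, 0.0336, 0, 0, 0, 0],
  [0.9, -0.0019, 0.0336, 0, 0, 0, 0],
  [0.9, -0.0019, 0.0336, 0, 0, 0, 0],
  [0.9, -0.0019, 0.0336, 0, 0, 0, 0],
  [0.9, -0.0019, 0.0336, 0, 0, 0, 0],
  [0.9, -0.0019, 0.0336, 0, 0, 0, 0],
  [0.9, 0, 0, 0, 0, 0, 0],
])

```text
time_s: 13.73
tcp_pos: [0.6719, -0.2772, 0.1932]
eef_rot: [180.0, 0.1, 3.4]
contact_force: [0.1, 1.3, -0.6]
gripper_width: 0.0793
gripper_force: 0.0
```

```bash
python3 - <<'E'
from h import *
wrist()
for o in cartons(capture("top")): print(*o)
go(.6745,-.271,.045,3.7)
E
```

```text
w new [ 51. 214.] 0.0659 [666.9  -1.8] [81.7 55.3] -4.6
w new [314. 222.] 0.059 [ 672.1 -271.7] [74.8 52.6] 3.9
old [304. 219.] 0.0666 [596.   11.6] [102.   41.8] -6.6
old [299. 246.] 0.0687 [522.6  17.4] [102.4  38.9] -4.7
old [296. 273.] 0.0679 [451.4  25.6] [88.3 38.6] -8.7
new [307. 193.] 0.0667 [1310.8 -501.2] [3345.5 1672.5] 52.8
new [404. 194.] 0.0606 [ 660.5 -272.2] [53.8 46.7] -85.7
new [409. 250.] 0.0603 [ 508.5 -286.3] [73.6 53.9] -0.3
new [384. 284.] 0.0605 [ 416.4 -213.5] [75.7 53.9] 12.5
tcp [ 0.6723 -0.2733  0.1933] yaw 3.53 tx 0.0023 ty -0.0021 tz 0.1483 az -0.0019 (turn first)
```

Emit:
apply_moves([
  [0.9, 0.002, -0.002, 0.02, 0, 0, 0],
  [0.9, 0, 0, 0.03, 0, 0, 0],
  [0.9, 0, 0, 0.03, 0, 0, 0],
  [0.9, 0, 0, 0.03, 0, 0, 0],
  [0.9, 0, 0, 0.025, 0, 0, 0],
  [0.9, 0, 0, 0.013, 0, 0, 0],
  [0.9, 0, 0, 0, 0, 0, 0],
  [0.9, 0, 0, 0, 0, 0, 0],
  [0, 0, 0, 0, 0, 0, 0],
  [0, 0, 0, 0, 0, 0, 0],
  [0, 0, 0, 0, 0, 0, 0],
  [0, 0, 0, 0, 0, 0, 0],
  [0, 0, 0, 0, 0, 0, 0],
])

```text
time_s: 14.92
tcp_pos: [0.6757, -0.2701, 0.0474]
eef_rot: [180.0, -0.1, 3.7]
contact_force: [-0.6, -0.9, 5.1]
gripper_width: 0.0518
gripper_force: 40.2
```

```bash
python3 - <<'E'
from h import *
s=get_state(); print(s["gripper_width"],s["gripper_force"]); go(.6035,.255,.2,1.8)
E
```

```text
0.05178752077918712 40.171828866004944
tcp [ 0.6757 -0.2701  0.0474] yaw 3.7 tx -0.0557 ty -0.5271 tz -0.1526 az 0.0211 (turn first)
```

Emit:
apply_moves([
  [0, 0, 0, -0.02, 0, 0, 0],
  [0, 0, 0, -0.03, 0, 0, 0],
  [0, 0, 0, -0.035, 0, 0, 0],
  [0, 0, 0, -0.035, 0, 0, 0.0211],
  [0, 0, 0, -0.03, 0, 0, 0],
  [0, -0.0037, -0.035, 0, 0, 0, 0],
  [0, -0.0037, -0.035, 0, 0, 0, 0],
  [0, -0.0037, -0.035, 0, 0, 0, 0],
  [0, -0.0037, -0.035, 0, 0, 0, 0],
  [0, -0.0037, -0.035, 0, 0, 0, 0],
  [0, -0.0037, -0.035, 0, 0, 0, 0],
  [0, -0.0037, -0.035, 0, 0, 0, 0],
  [0, -0.0037, -0.035, 0, 0, 0, 0],
  [0, -0.0037, -0.035, 0, 0, 0, 0],
  [0, -0.0037, -0.035, 0, 0, 0, 0],
  [0, -0.0037, -0.035, 0, 0, 0, 0],
  [0, -0.0037, -0.035, 0, 0, 0, 0],
  [0, -0.0037, -0.035, 0, 0, 0, 0],
  [0, -0.0037, -0.035, 0, 0, 0, 0],
  [0, -0.0037, -0.035, 0, 0, 0, 0],
])

```text
time_s: 16.58
tcp_pos: [0.6023, 0.2549, 0.1959]
eef_rot: [180.0, 0.0, 1.8]
contact_force: [0.4, -0.5, -2.7]
gripper_width: 0.0512
gripper_force: 40.0
```

Emit:
apply_moves([
  [0, 0, 0, 0, 0, 0, 0],
  [0, 0, 0, 0, 0, 0, 0],
  [0, 0, 0, 0, 0, 0, 0],
])

```text
time_s: 16.83
tcp_pos: [0.6027, 0.2534, 0.1956]
eef_rot: [180.0, 0.1, 1.8]
contact_force: [-0.3, -0.3, -1.9]
gripper_width: 0.0514
gripper_force: 40.0
```

```bash
python3 - <<'E'
from h import *
go(.605,.255,.114,1.8); c=capture("top"); W=cloud(c); print(get_state()["gripper_width"])
for o in cartons(c): print(*o)
w=capture("wrist"); save("w3",w["frame"])
E
```

```text
tcp [0.6027 0.2534 0.1956] yaw 1.83 tx 0.0024 ty -0.0015 tz 0.0816 az 0.0003 (turn first)
0.05139174892480273
old [305. 219.] 0.0679 [596.5   5.6] [102.3  52.3] -5.1
old [303. 246.] 0.0671 [520.2  10.1] [102.2  52.7] -5.6
old [301. 273.] 0.0663 [451.4  17.3] [88.3 52.9] -6.0
new [307. 193.] 0.0673 [ 6.658e+02 -4.000e-01] [89.2 52.4] -5.5
new [409. 251.] 0.0602 [ 508.6 -286.1] [73.7 54. ] 0.0
new [384. 284.] 0.0603 [ 416.2 -213.5] [75.7 53.1] 13.1
```

View pics/w3.png

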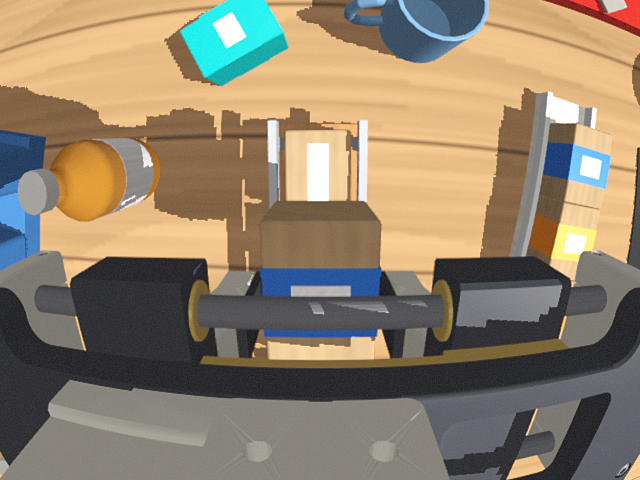

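The held carton at (320,280) lines up with the pile rails at (272..367, 170). Lowering it onto the far joint.

Emit:
apply_moves([
  [0, 0.002, -0.001, 0.02, 0, 0, 0],
  [0, 0, 0, 0.025, 0, 0, 0],
  [0, 0, 0, 0.02, 0, 0, 0],
  [0, 0, 0, 0.01, 0, 0, 0],
  [0, 0, 0, 0.004, 0, 0, 0],
  [0, 0, 0, 0, 0, 0, 0],
  [0, 0, 0, 0, 0, 0, 0],
])

```text
time_s: 17.52
tcp_pos: [0.6061, 0.2544, 0.1183]
eef_rot: [-180.0, -0.1, 1.8]
contact_force: [0.2, -0.1, -2.1]
gripper_width: 0.0513
gripper_force: 40.0
```

Emit:
apply_moves([
  [0, 0, 0, 0.002, 0, 0, 0],
  [0, 0, 0, 0.001, 0, 0, 0],
  [0, 0, 0, 0, 0, 0, 0],
])

```text
time_s: 17.77
tcp_pos: [0.6054, 0.2547, 0.1148]
eef_rot: [-180.0, -0.0, 1.8]
contact_force: [0.1, 1.1, -2.4]
gripper_width: 0.0513
gripper_force: 40.0
```

Emit:
apply_moves([
  [0, 0, 0, 0.0015, 0, 0, 0],
  [0, 0, 0, 0.001, 0, 0, 0],
  [0, 0, 0, 0, 0, 0, 0],
  [0, 0, 0, 0, 0, 0, 0],
])

```text
time_s: 18.1
tcp_pos: [0.6054, 0.2547, 0.1124]
eef_rot: [-180.0, -0.0, 1.8]
contact_force: [-2.0, -0.3, 3.2]
gripper_width: 0.0518
gripper_force: 40.0
```

Emit:
apply_moves([
  [0.9, 0, 0, 0, 0, 0, 0],
  [0.9, 0, 0, 0, 0, 0, 0],
  [0.9, 0, 0, 0, 0, 0, 0],
  [0.9, 0, 0, 0, 0, 0, 0],
  [0.9, 0, 0, -0.02, 0, 0, 0],
  [0.9, 0, 0, -0.035, 0, 0, 0],
  [0.9, 0, 0, -0.035, 0, 0, 0.02],
])

```text
time_s: 18.68
tcp_pos: [0.6046, 0.2539, 0.2013]
eef_rot: [179.9, 0.1, 0.0]
contact_force: [1.9, 0.6, 0.2]
gripper_width: 0.079
gripper_force: 0.0
```

Emit:
apply_moves([
  [0.9, -0.0061, 0.0338, 0, 0, 0, 0],
  [0.9, -0.0061, 0.0338, 0, 0, 0, 0],
  [0.9, -0.0061, 0.0338, 0, 0, 0, 0],
  [0.9, -0.0061, 0.0338, 0, 0, 0, 0],
  [0.9, -0.0061, 0.0338, 0, 0, 0, 0],
  [0.9, -0.0061, 0.0338, 0, 0, 0, 0],
  [0.9, -0.0061, 0.0338, 0, 0, 0, 0],
  [0.9, -0.0061, 0.0338, 0, 0, 0, 0],
  [0.9, -0.0061, 0.0338, 0, 0, 0, 0],
  [0.9, -0.0061, 0.0338, 0, 0, 0, 0],
  [0.9, -0.0061, 0.0338, 0, 0, 0, 0],
  [0.9, -0.0061, 0.0338, 0, 0, 0, 0],
  [0.9, -0.0061, 0.0338, 0, 0, 0, 0],
  [0.9, -0.0061, 0.0338, 0, 0, 0, 0],
  [0.9, -0.0061, 0.0338, 0, 0, 0, 0],
  [0.9, -0.0061, 0.0338, 0, 0, 0, 0],
  [0.9, 0, 0, 0, 0, 0, 0],
  [0.9, 0, 0, 0, 0, 0, 0],
  [0.9, 0, 0, 0, 0, 0, 0],
])

```text
time_s: 20.27
tcp_pos: [0.5073, -0.2865, 0.2014]
eef_rot: [-180.0, 0.0, -0.1]
contact_force: [-0.1, -0.0, 0.2]
gripper_width: 0.0787
gripper_force: 0.0
```

```bash
python3 - <<'E'
from h import *
wrist()
for o in cartons(capture("top")): print(*o)
go(.5085,-.286,.045,0)
E
```

```text
w old [ 38. 142.] 0.0658 [594.3   4.4] [103.1  55.6] -4.2
w old [ 53. 208.] 0.0596 [529.1   7.6] [97.7 53.5] -4.5
w new [43. 67.] 0.0657 [662.1  -0.8] [90.7 56.4] -5.9
w new [321. 224.] 0.0593 [ 504.6 -286.9] [76.3 52.4] 1.1
w new [245. 333.] 0.0584 [ 391.6 -219.3] [52.4 33.3] -77.4
old [303. 247.] 0.0678 [520.1  10.2] [102.2  52.6] -5.5
old [301. 273.] 0.0674 [451.5  17.3] [89. 53.] -6.0
new [307. 193.] 0.0676 [ 6.654e+02 -5.000e-01] [91.  52.2] -5.5
new [212. 214.] 0.1247 [603.7 255. ] [75.7 52.5] 1.2
new [389. 283.] 0.0611 [661.4 -59.2] [2799.9 2049.9] 89.8
tcp [ 0.5078 -0.2856  0.2017] yaw 0.03 tx 0.0007 ty 0.0004 tz 0.1567 az 0.0004 (turn first)
```

Emit:
apply_moves([
  [0.9, 0, 0, 0.02, 0, 0, 0],
  [0.9, 0, 0, 0.032, 0, 0, 0],
  [0.9, 0, 0, 0.035, 0, 0, 0],
  [0.9, 0, 0, 0.032, 0, 0, 0],
  [0.9, 0, 0, 0.025, 0, 0, 0],
  [0.9, 0, 0, 0.013, 0, 0, 0],
  [0.9, 0, 0, 0, 0, 0, 0],
  [0.9, 0, 0, 0, 0, 0, 0],
  [0, 0, 0, 0, 0, 0, 0],
  [0, 0, 0, 0, 0, 0, 0],
  [0, 0, 0, 0, 0, 0, 0],
  [0, 0, 0, 0, 0, 0, 0],
  [0, 0, 0, 0, 0, 0, 0],
])

```text
time_s: 21.45
tcp_pos: [0.508, -0.2865, 0.0455]
eef_rot: [180.0, -0.1, -0.0]
contact_force: [-0.1, -0.1, 5.2]
gripper_width: 0.0517
gripper_force: 40.1
```

```bash
python3 - <<'E'
from h import *
go(.5225,.2525,.2,1.8)
E
```

```text
tcp [ 0.508  -0.2865  0.0455] yaw -0.0 tx 0.0315 ty -0.5383 tz -0.1545 az -0.0200 (turn first)
```

Emit:
apply_moves([
  [0, 0, 0, -0.02, 0, 0, 0],
  [0, 0, 0, -0.03, 0, 0, 0],
  [0, 0, 0, -0.036, 0, 0, 0],
  [0, 0, 0, -0.036, 0, 0, -0.02],
  [0, 0, 0, -0.033, 0, 0, 0],
  [0, 0.0021, -0.0358, 0, 0, 0, 0],
  [0, 0.0021, -0.0358, 0, 0, 0, 0],
  [0, 0.0021, -0.0358, 0, 0, 0, 0],
  [0, 0.0021, -0.0358, 0, 0, 0, 0],
  [0, 0.0021, -0.0358, 0, 0, 0, 0],
  [0, 0.0021, -0.0358, 0, 0, 0, 0],
  [0, 0.0021, -0.0358, 0, 0, 0, 0],
  [0, 0.0021, -0.0358, 0, 0, 0, 0],
  [0, 0.0021, -0.0358, 0, 0, 0, 0],
  [0, 0.0021, -0.0358, 0, 0, 0, 0],
  [0, 0.0021, -0.0358, 0, 0, 0, 0],
  [0, 0.0021, -0.0358, 0, 0, 0, 0],
  [0, 0.0021, -0.0358, 0, 0, 0, 0],
  [0, 0.0021, -0.0358, 0, 0, 0, 0],
  [0, 0.0021, -0.0358, 0, 0, 0, 0],
])

```text
time_s: 23.12
tcp_pos: [0.5215, 0.2529, 0.1995]
eef_rot: [180.0, 0.0, 1.8]
contact_force: [0.9, 0.3, -2.7]
gripper_width: 0.0514
gripper_force: 39.9
```

Emit:
apply_moves([
  [0, 0, 0, 0, 0, 0, 0],
  [0, 0, 0, 0, 0, 0, 0],
  [0, 0, 0, 0, 0, 0, 0],
])

```text
time_s: 23.37
tcp_pos: [0.5216, 0.2512, 0.1991]
eef_rot: [180.0, 0.1, 1.8]
contact_force: [-0.2, -1.2, -2.5]
gripper_width: 0.0514
gripper_force: 39.9
```

```bash
python3 - <<'E'
from h import *
go(.5225,.2525,.114,1.8); c=capture("top"); print(get_state()["gripper_width"])
for o in cartons(c): print(*o)
w=capture("wrist"); save("w4",w["frame"])
E
```

```text
tcp [0.5216 0.2512 0.1991] yaw 1.81 tx 0.0009 ty -0.0013 tz 0.0851 az 0.0001 (turn first)
0.051338325850173505
old [305. 219.] 0.0667 [595.7   5.8] [102.   52.6] -5.1
old [303. 246.] 0.0684 [520.   10.2] [101.6  52.6] -5.5
old [301. 273.] 0.0668 [451.6  17.2] [89.3 52.9] -6.0
new [307. 193.] 0.0669 [1313.7 -476.5] [3226.1 1764.9] 52.6
new [217. 213.] 0.1258 [612.5 254.7] [58.7 52.5] 0.7
new [384. 284.] 0.0599 [ 416.6 -213.3] [76.  53.3] 11.8
```

View pics/w4.png

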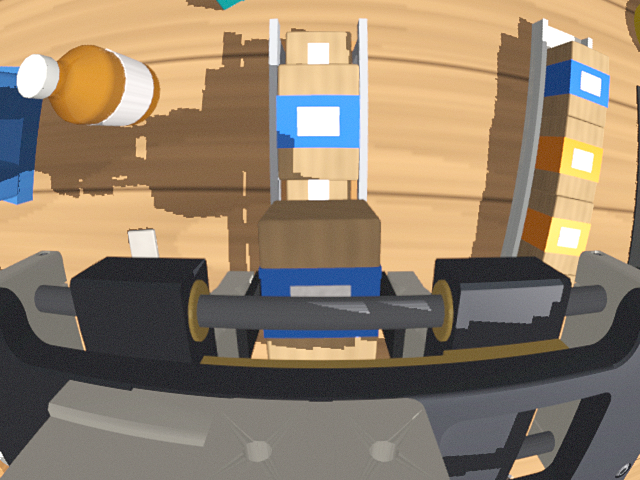

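The first pile carton sits squarely on the far joint at (318,120), and the held one is in line behind it. Lowering it onto the middle joint.

Emit:
apply_moves([
  [0, 0, -0.001, 0.02, 0, 0, 0],
  [0, 0, 0, 0.027, 0, 0, 0],
  [0, 0, 0, 0.021, 0, 0, 0],
  [0, 0, 0, 0.01, 0, 0, 0],
  [0, 0, 0, 0.006, 0, 0, 0],
  [0, 0, 0, 0, 0, 0, 0],
  [0, 0, 0, 0, 0, 0, 0],
])

```text
time_s: 24.05
tcp_pos: [0.5229, 0.2524, 0.1166]
eef_rot: [-180.0, -0.1, 1.8]
contact_force: [0.1, 0.6, -1.8]
gripper_width: 0.0516
gripper_force: 39.9
```

Emit:
apply_moves([
  [0, 0, 0, 0.002, 0, 0, 0],
  [0, 0, 0, 0.001, 0, 0, 0],
  [0, 0, 0, 0, 0, 0, 0],
  [0, 0, 0, 0, 0, 0, 0],
])

```text
time_s: 24.38
tcp_pos: [0.5224, 0.2526, 0.1132]
eef_rot: [-180.0, -0.0, 1.8]
contact_force: [-0.5, 0.2, -2.1]
gripper_width: 0.0515
gripper_force: 39.9
```

Emit:
apply_moves([
  [0, 0, 0, 0.0015, 0, 0, 0],
  [0, 0, 0, 0.0012, 0, 0, 0],
  [0, 0, 0, 0, 0, 0, 0],
  [0, 0, 0, 0, 0, 0, 0],
])

```text
time_s: 24.72
tcp_pos: [0.5224, 0.2527, 0.1106]
eef_rot: [-180.0, -0.0, 1.8]
contact_force: [-2.6, 1.0, 3.4]
gripper_width: 0.0519
gripper_force: 39.9
```

Emit:
apply_moves([
  [0.9, 0, 0, 0, 0, 0, 0],
  [0.9, 0, 0, 0, 0, 0, 0],
  [0.9, 0, 0, 0, 0, 0, 0],
  [0.9, 0, 0, 0, 0, 0, 0],
  [0.9, 0, 0, -0.02, 0, 0, 0],
  [0.9, 0, 0, -0.035, 0, 0, 0],
  [0.9, 0, 0, -0.035, 0, 0, -0.06],
  [0.9, 0, 0, 0, 0, 0, -0.06],
])

```text
time_s: 25.38
tcp_pos: [0.5255, 0.2542, 0.2073]
eef_rot: [-179.8, -0.6, 12.9]
contact_force: [2.0, 1.5, 1.0]
gripper_width: 0.0787
gripper_force: 0.0
```

Emit:
apply_moves([
  [0.9, -0.0146, 0.0308, 0, 0, 0, 0],
  [0.9, -0.0146, 0.0308, 0, 0, 0, 0],
  [0.9, -0.0146, 0.0308, 0, 0, 0, 0],
  [0.9, -0.0146, 0.0308, 0, 0, 0, 0],
  [0.9, -0.0146, 0.0308, 0, 0, 0, 0],
  [0.9, -0.0146, 0.0308, 0, 0, 0, 0],
  [0.9, -0.0146, 0.0308, 0, 0, 0, 0],
  [0.9, -0.0146, 0.0308, 0, 0, 0, 0],
  [0.9, -0.0146, 0.0308, 0, 0, 0, 0],
  [0.9, -0.0146, 0.0308, 0, 0, 0, 0],
  [0.9, -0.0146, 0.0308, 0, 0, 0, 0],
  [0.9, -0.0146, 0.0308, 0, 0, 0, 0],
  [0.9, -0.0146, 0.0308, 0, 0, 0, 0],
  [0.9, -0.0146, 0.0308, 0, 0, 0, 0],
  [0.9, 0, 0, 0, 0, 0, 0],
  [0.9, 0, 0, 0, 0, 0, 0],
  [0.9, 0, 0, 0, 0, 0, 0],
])

```text
time_s: 26.8
tcp_pos: [0.4166, -0.2131, 0.1999]
eef_rot: [-180.0, 0.0, 12.5]
contact_force: [0.5, 1.5, -0.9]
gripper_width: 0.0787
gripper_force: 0.0
```

```bash
python3 - <<'E'
from h import *
wrist()
for o in cartons(capture("top")): print(*o)
go(.4165,-.2134,.045,12.6)
E
```

```text
w old [96. 75.] 0.0659 [508.2  10.1] [103.6  54.9] -5.7
w old [ 90. 148.] 0.0661 [449.1  16.5] [91.2 55.7] -5.1
w new [321. 226.] 0.0588 [ 413. -214.] [75.6 52.6] 12.6
old [305. 219.] 0.0667 [596.4   5.7] [102.6  52.5] -5.1
new [307. 192.] 0.0674 [nan nan] [0. 0.] 0.0
new [214. 214.] 0.1263 [603.2 254.7] [76.1 52.4] 0.5
new [213. 244.] 0.1254 [522.  253.4] [75.8 53.9] 1.0
tcp [ 0.417  -0.2123  0.2   ] yaw 12.64 tx -0.0007 ty 0.0010 tz 0.155 az 0.0004 (turn first)
```

Emit:
apply_moves([
  [0.9, -0.001, 0.001, 0.02, 0, 0, 0],
  [0.9, 0, 0, 0.032, 0, 0, 0],
  [0.9, 0, 0, 0.035, 0, 0, 0],
  [0.9, 0, 0, 0.032, 0, 0, 0],
  [0.9, 0, 0, 0.025, 0, 0, 0],
  [0.9, 0, 0, 0.011, 0, 0, 0],
  [0.9, 0, 0, 0, 0, 0, 0],
  [0.9, 0, 0, 0, 0, 0, 0],
  [0, 0, 0, 0, 0, 0, 0],
  [0, 0, 0, 0, 0, 0, 0],
  [0, 0, 0, 0, 0, 0, 0],
  [0, 0, 0, 0, 0, 0, 0],
  [0, 0, 0, 0, 0, 0, 0],
])

```text
time_s: 27.98
tcp_pos: [0.4164, -0.2142, 0.0456]
eef_rot: [180.0, -0.1, 12.6]
contact_force: [0.2, -0.6, 1.4]
gripper_width: 0.0512
gripper_force: 40.1
```

```bash
python3 - <<'E'
from h import *
go(.4395,.250,.2,1.8)
E
```

```text
tcp [ 0.4164 -0.2142  0.0456] yaw 12.59 tx 0.0377 ty -0.4632 tz -0.1544 az 0.1199 (turn first)
```

Emit:
apply_moves([
  [0, 0, 0, -0.02, 0, 0, 0],
  [0, 0, 0, -0.03, 0, 0, 0],
  [0, 0, 0, -0.036, 0, 0, 0],
  [0, 0, 0, -0.036, 0, 0, 0.06],
  [0, 0, 0, -0.033, 0, 0, 0.06],
  [0, 0.009, -0.0331, 0, 0, 0, 0],
  [0, 0.009, -0.0331, 0, 0, 0, 0],
  [0, 0.009, -0.0331, 0, 0, 0, 0],
  [0, 0.009, -0.0331, 0, 0, 0, 0],
  [0, 0.009, -0.0331, 0, 0, 0, 0],
  [0, 0.009, -0.0331, 0, 0, 0, 0],
  [0, 0.009, -0.0331, 0, 0, 0, 0],
  [0, -0.0036, -0.0331, 0, 0, 0, 0],
  [0, -0.0036, -0.0331, 0, 0, 0, 0],
  [0, -0.0036, -0.0331, 0, 0, 0, 0],
  [0, -0.0036, -0.0331, 0, 0, 0, 0],
  [0, -0.0036, -0.0331, 0, 0, 0, 0],
  [0, -0.0036, -0.0331, 0, 0, 0, 0],
  [0, -0.0036, -0.0331, 0, 0, 0, 0],
])

```text
time_s: 29.57
tcp_pos: [0.4383, 0.2515, 0.1998]
eef_rot: [-180.0, 0.0, 1.8]
contact_force: [0.8, -0.5, -2.9]
gripper_width: 0.0517
gripper_force: 40.0
```

Emit:
apply_moves([
  [0, 0, 0, 0, 0, 0, 0],
  [0, 0, 0, 0, 0, 0, 0],
  [0, 0, 0, 0, 0, 0, 0],
])

```text
time_s: 29.82
tcp_pos: [0.4387, 0.2498, 0.1995]
eef_rot: [180.0, 0.1, 1.8]
contact_force: [0.4, -0.3, -2.7]
gripper_width: 0.0514
gripper_force: 40.0
```

```bash
python3 - <<'E'
from h import *
go(.4395,.250,.114,1.8); print(get_state()["gripper_width"])
w=capture("wrist"); save("w5",w["frame"])
E
```

```text
tcp [0.4387 0.2498 0.1995] yaw 1.81 tx 0.0008 ty -0.0001 tz 0.0855 az 0.0002 (turn first)
0.05137008163026555
```

View pics/w5.png

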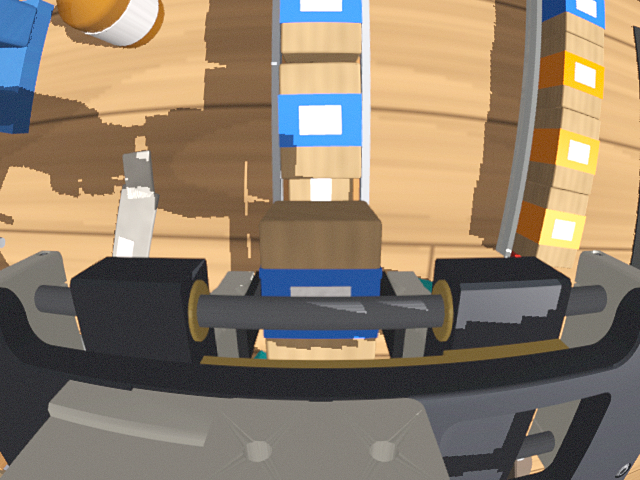

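Two pile cartons are in line at (320,5) and (320,120), and the third is held square at (320,280). Lowering it onto the near joint.

Emit:
apply_moves([
  [0, 0, -0.001, 0.02, 0, 0, 0],
  [0, 0, 0, 0.027, 0, 0, 0],
  [0, 0, 0, 0.021, 0, 0, 0],
  [0, 0, 0, 0.01, 0, 0, 0],
  [0, 0, 0, 0.006, 0, 0, 0],
  [0, 0, 0, 0.002, 0, 0, 0],
  [0, 0, 0, 0, 0, 0, 0],
])

```text
time_s: 30.45
tcp_pos: [0.4397, 0.2511, 0.1144]
eef_rot: [-180.0, -0.0, 1.8]
contact_force: [0.5, 0.5, -3.3]
gripper_width: 0.0516
gripper_force: 40.0
```

Emit:
apply_moves([
  [0, 0, 0, 0.002, 0, 0, 0],
  [0, 0, 0, 0, 0, 0, 0],
  [0, 0, 0, 0, 0, 0, 0],
])

```text
time_s: 30.7
tcp_pos: [0.4395, 0.2515, 0.1127]
eef_rot: [-179.9, -0.1, 1.8]
contact_force: [0.5, 0.1, -3.3]
gripper_width: 0.0512
gripper_force: 40.0
```

Emit:
apply_moves([
  [0, 0, 0, 0.001, 0, 0, 0],
  [0, 0, 0, 0.001, 0, 0, 0],
  [0, 0, 0, 0, 0, 0, 0],
  [0, 0, 0, 0, 0, 0, 0],
])

```text
time_s: 31.03
tcp_pos: [0.4394, 0.2515, 0.1106]
eef_rot: [-180.0, -0.0, 1.8]
contact_force: [-3.1, -1.0, 4.4]
gripper_width: 0.0515
gripper_force: 40.0
```

Emit:
apply_moves([
  [0.9, 0, 0, 0, 0, 0, 0],
  [0.9, 0, 0, 0, 0, 0, 0],
  [0.9, 0, 0, 0, 0, 0, 0],
  [0.9, 0, 0, 0, 0, 0, 0],
  [0.9, 0, 0, -0.02, 0, 0, 0],
  [0.9, 0, 0, -0.035, 0, 0, 0],
  [0.9, 0, 0, -0.035, 0, 0, 0],
  [0.9, 0, 0, -0.03, 0, 0, 0],
  [0.9, 0.005, 0.035, 0, 0, 0, 0],
  [0.9, 0.005, 0.035, 0, 0, 0, 0],
  [0.9, 0.005, 0.035, 0, 0, 0, 0],
  [0.9, 0.005, 0.035, 0, 0, 0, 0],
  [0.9, 0.005, 0.035, 0, 0, 0, 0],
  [0.9, 0.005, 0.035, 0, 0, 0, 0],
  [0.9, 0.005, 0.035, 0, 0, 0, 0],
  [0.9, 0.005, 0.035, 0, 0, 0, 0],
  [0.9, 0.005, 0.035, 0, 0, 0, 0],
  [0.9, 0.005, 0.035, 0, 0, 0, 0],
  [0.9, 0.005, 0.035, 0, 0, 0, 0],
  [0.9, 0.005, 0.035, 0, 0, 0, 0],
])

```text
time_s: 32.7
tcp_pos: [0.5123, -0.1686, 0.23]
eef_rot: [180.0, -0.0, 1.8]
contact_force: [1.1, 0.8, 0.4]
gripper_width: 0.0789
gripper_force: 0.0
```

Emit:
apply_moves([
  [0.9, 0.005, 0.035, 0, 0, 0, 0],
  [0.9, 0.005, 0.03, 0, 0, 0, 0],
  [0.9, 0, 0, 0, 0, 0, 0],
  [0.9, 0, 0, 0, 0, 0, 0],
  [0.9, 0, 0, 0, 0, 0, 0],
])

```text
time_s: 33.12
tcp_pos: [0.524, -0.2314, 0.2295]
eef_rot: [-180.0, 0.0, 1.7]
contact_force: [-0.3, 0.5, 1.0]
gripper_width: 0.0789
gripper_force: 0.0
```

```bash
python3 - <<'E'
from h import *
c=capture("top")
for o in cartons(c): print(*o)
s=get_state();print(s["time_s"],s["contact_force"],s["tcp_pos"])
save("end",c["frame"])
hsv=cv2.cvtColor(c["frame"],cv2.COLOR_RGB2HSV);W=cloud(c)
# label centres (white spots above tops), in lane frame and pile frame
m=((hsv[...,1]<50)&(hsv[...,2]>150)&(W[...,2]>.06)&(W[...,2]<.14)&(W[...,0]>.38)&(W[...,0]<.75)&(W[...,1]>-.05)&(W[...,1]<.3)).astype(np.uint8)
k,L,st,ce=cv2.connectedComponentsWithStats(m)
for i in range(1,k):
    if st[i,4]<15: continue
    p=np.nanmean(W[L==i],0); 
    for n,o,a in (("lane",(.407,.0213),-4.9),("pile",(.5215,.2525),1.8)):
        t=np.radians(a);d=p[:2]-o
        q=(d@[np.cos(t),np.sin(t)],d@[-np.sin(t),np.cos(t)])
        if abs(q[1])<.06: print(n,p.round(3),np.round(q,4))
E
```

```text
new [212. 214.] 0.1257 [1332.7 -465.8] [3217.9 1763.2] 50.6
new [215. 244.] 0.1255 [521.8 253.2] [75.6 53.2] 1.5
new [214. 275.] 0.1256 [438.9 252.1] [75.7 54. ] 1.6
33.1667 [-0.45701823 -0.59102563 -0.46485905] [ 0.52410655 -0.23091486  0.22976392]
pile [0.559 0.22  0.08 ] [ 0.0369 -0.0334]
pile [0.522 0.254 0.126] [0.0001 0.0012]
pile [0.464 0.217 0.08 ] [-0.059  -0.0336]
pile [0.438 0.252 0.125] [-0.0831  0.0023]
pile [0.408 0.215 0.081] [-0.1145 -0.034 ]
pile [0.39  0.248 0.069] [-1.318e-01  1.000e-04]
```

View pics/end.png

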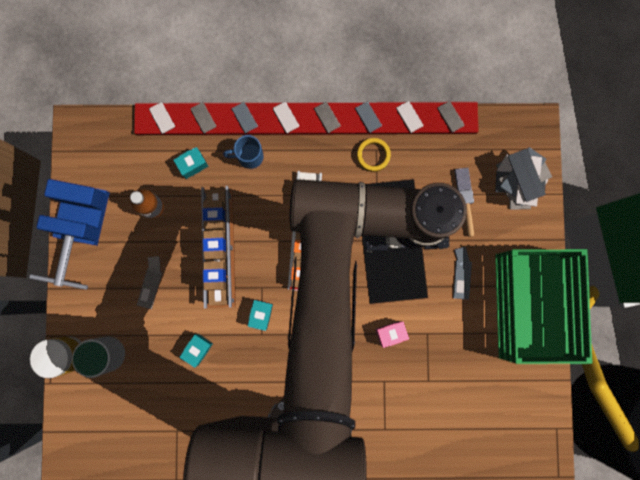

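The pile's second course is in place at (213,214), (213,244) and (213,275), and the bystanders haven't moved. The arm hides the lane, so I check it with the scene camera.

```bash
python3 - <<'E'
from h import *
c=capture("scene");W=cloud(c);hsv=cv2.cvtColor(c["frame"],cv2.COLOR_RGB2HSV)
m=((hsv[...,1]<60)&(hsv[...,2]>140)&(W[...,2]>.058)&(W[...,2]<.14)&(W[...,0]>.38)&(W[...,0]<.75)&(W[...,1]>-.05)&(W[...,1]<.3)).astype(np.uint8)
k,L,st,ce=cv2.connectedComponentsWithStats(m)
for i in range(1,k):
    if st[i,4]<15: continue
    p=np.nanmean(W[L==i],0)
    for n,o,a in (("lane",(.407,.0213),-4.9),("pile",(.5215,.2525),1.8)):
        t=np.radians(a);d=p[:2]-o;q=(d@[np.cos(t),np.sin(t)],d@[-np.sin(t),np.cos(t)])
        if abs(q[1])<.02: print(n,ce[i].round(),p.round(3),np.round(q,4))
save("end2",cv2.resize(c["frame"][170:350,180:460],None,fx=2.5,fy=2.5))
E
```

```text
lane [337. 233.] [0.441 0.016 0.069] [ 0.0346 -0.0021]
lane [316. 244.] [0.518 0.009 0.069] [ 0.1112 -0.0024]
pile [405. 254.] [0.436 0.251 0.127] [-0.0856  0.0012]
lane [295. 255.] [0.593 0.004 0.068] [ 0.1867 -0.0014]
lane [272. 267.] [ 0.669 -0.002  0.07 ] [ 0.2633 -0.0008]
pile [384. 270.] [0.52  0.252 0.127] [-0.0018 -0.0003]
pile [362. 287.] [0.602 0.254 0.127] [ 0.0806 -0.0008]
pile [347. 315.] [0.654 0.256 0.07 ] [ 0.1323 -0.0006]
```

View pics/end2.png

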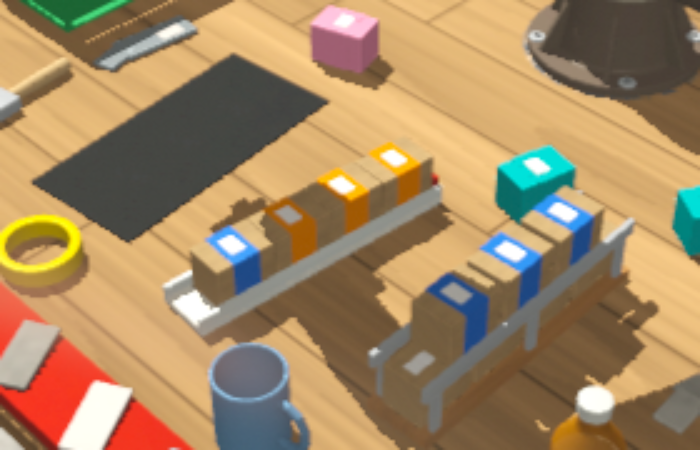

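The lane holds three orange cartons then one blue, at a 76 mm pitch against the stop. Three blue cartons bridge the pile's joints, all upright, so I'm handing in.

```bash
python3 -c "
from plant import close_job
print(close_job())"
```

```text
the job is handed in; nothing more can be done
None
```

The job is handed in: the last camera check showed three old cartons and one new one snug against the front stop, the other three new cartons upright and centred over the pile's joints, and no bystander visibly moved (no verdict was returned).

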